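# Scrape the brazing bed clean

### The job

The tiles of the brazing stand need clearing. Lift the brick that stands on them and set it down standing on the bare bench; then take the scraper block, set it on the tiles at the rear end behind the flakes and wipe all three flakes over the lip into the trough, keeping the sole flat and lightly pressed on the tiles the whole way, also on the front tile, which has sunk a little. Finally stand the scraper back on the bench; never touch the flakes with the gripper, never press hard on the stand, and leave everything else where it is.

Things in the scene. Friction and masses are not known exactly. Their poses are not given: they have to be found in the camera images.
- stand: Brazing stand, fixed; its place, yaw and height vary. Origin below the middle of its tiled bed; own +x is the wiping direction, z up. The bed runs from its open rear end, x = -120 mm, to the lip, x = +120 mm, between two steel rails along x (inner faces at y = -81 and +81 mm, tops 58 mm above the origin). The bed is two rigid grey fire tiles: see rear_tile and lip. Beyond the lip is a trough.
- rear_tile (a point): centre of the rear tile's top face, 46 mm above the stand's origin; this tile spans x = -120 to +30 mm of the stand and the full width between the rails
- lip (a point): point over the middle of the lip (stand x = 120 mm, y = 0) and level with the rear tile's top. The front tile, stand x = +30 to +120 mm, has sunk below the rear one: its top is 1 to 4 mm lower than this point. How far is not measured: it must be felt with the scraper.
- trough (a point): centre of the trough floor, 16 mm above the stand's origin. The fixed steel trough spans stand x = 120 to 227 mm, y = -87 to +87 mm; end walls 50 mm and backstop (at its far side) 72 mm above the stand's origin
- brick: half firebrick standing on end on the tiles, in the way: 64 mm (own x) by 50 mm (own y), 100 mm tall, about 0.3 kg. Origin: centre of its underside.
- scraper: Scraper block standing on the bench: a wooden block with a flat steel sole 36 mm thick (own x) and 140 mm wide (own y), block 42 mm high; on top an upright wooden grip 26 mm thick (own x), 100 mm wide (own y), from 42 to 92 mm height. Both broad sides are alike and either may lead. About 0.35 kg, differing by episode. Origin: centre of the sole.
- flake1: loose flat flake of firebrick lying on the tiles, about 62 mm (own x) by 34 mm (own y), 7 mm thick (10 mm at a bump in the middle), 30 g. Origin: centre of its underside.
- flake2: loose flat flake of firebrick lying on the tiles, about 62 mm (own x) by 34 mm (own y), 7 mm thick (10 mm at a bump in the middle), 30 g. Origin: centre of its underside.
- flake3: loose flat flake of firebrick lying on the tiles, about 62 mm (own x) by 34 mm (own y), 7 mm thick (10 mm at a bump in the middle), 30 g. Origin: centre of its underside.
- jar: bystander, loose: amber glass jar with a steel lid, 60 mm across, 75 mm tall. Origin: centre of its underside.
- tin: bystander, loose: plain metal can, 72 mm across, 95 mm tall. Origin: centre of its underside.
- spare_brick: bystander, loose: firebrick lying on the bench, 64 x 150 x 50 mm tall, long along its own y. Origin: centre of its underside.
- wire_brush: bystander, loose: flat brush with a wooden handle lying along its own x, 200 mm long, 42 mm wide, 20 mm tall. Origin: centre of its underside.
- torch: bystander, loose: brazing handpiece lying along its own x, from 147 mm behind its origin to 130 mm ahead of it, 30 mm wide, 42 mm tall. Origin: centre of its underside.
- mug: bystander, loose: white mug, 80 mm across plus a handle towards its own +y, 85 mm tall. Origin: centre of its underside.
There are look-alikes about, which are no part of the job. What is shaped like the scraper but blue or green is not meant.

How it is judged (in metres and radians):
On the way, in this order (a step that is already met when the one before it is completed fails the run):
1. the brick stands released on the bench (height (world z) of brick between -0.005 and 0.008 m and angle between brick's own z axis and vertical below 0.1 rad and linear speed of brick below 0.02 m/s and contact force between the fingers and brick below 0.2 N), for 0.2 s.
2. the scraper's sole presses on the rear tile behind the flakes (scraper's origin 70 to 125 mm behind the middle of the bed, over 2 N), all the flakes being still on the bed (x of scraper in the frame of stand between -0.125 and -0.07 m and y of scraper in the frame of stand between -0.03 and 0.03 m and angle between scraper's own z axis and vertical below 0.12 rad and contact force between scraper and stand above 2 N and x of each of flake1, flake2, flake3 in the frame of stand below 0.115 m), for 0.15 s.
3. it presses on the rear tile in mid-stroke (origin from 45 mm behind to 15 mm ahead of the middle, over 1.5 N) (x of scraper in the frame of stand between -0.045 and 0.015 m and y of scraper in the frame of stand between -0.03 and 0.03 m and angle between scraper's own z axis and vertical below 0.12 rad and contact force between scraper and stand above 1.5 N), for 0.15 s.
4. it presses on the sunk front tile (origin 50 to 120 mm ahead of the middle, over 1.5 N) (x of scraper in the frame of stand between 0.05 and 0.12 m and y of scraper in the frame of stand between -0.03 and 0.03 m and angle between scraper's own z axis and vertical below 0.12 rad and contact force between scraper and stand above 1.5 N), for 0.15 s.
At the end, for the whole second after the job is handed in: All three flakes lie at rest in the trough (origins beyond the lip, within the trough's walls and below the tile tops); the brick and the scraper stand upright (within 0.1 rad), at rest, on the bench itself (x of flake1 in the frame of stand between 0.115 and 0.235 m and y of flake1 in the frame of stand between -0.095 and 0.095 m and z of each of flake1, flake2, flake3 in the frame of stand below 0.041 m and linear speed of each of flake1, flake2, flake3, brick, scraper below 0.02 m/s and x of flake2 in the frame of stand between 0.115 and 0.235 m and y of flake2 in the frame of stand between -0.095 and 0.095 m and x of flake3 in the frame of stand between 0.115 and 0.235 m and y of flake3 in the frame of stand between -0.095 and 0.095 m and height (world z) of brick between -0.005 and 0.008 m and angle between each of brick, scraper's own z axis and vertical below 0.1 rad and height (world z) of scraper between -0.005 and 0.008 m); the robot touches nothing.
It fails at once if the gripper touches a flake (over 1 N) (contact force between the fingers and flake1 above 1 N or contact force between the fingers and flake2 above 1 N or contact force between the fingers and flake3 above 1 N).
It fails at once if the scraper presses on the stand with more than 60 N (contact force between scraper and stand above 60 N).
It fails at once if a bystander is moved more than 20 mm (distance of any of jar, tin, spare_brick, wire_brush, torch, mug from where it was at the start of the episode above 0.02 m).
It also fails if it takes over 72 s, if anything falls off the work surface, if the arm or the gripper's body presses on something with over 40 N, if the wrist force passes 120 N, or if a joint passes its speed limit or range.

### The arm

A 6-joint arm with a two-finger parallel gripper is mounted at the origin on the work surface. World frame = base frame: x ahead of the robot, y to its left, z up, the work surface at z = 0. Lengths are in mm, angles in rad, forces in N, time in s.
With the tool pointing down it reaches from about 350 to 775 mm from the base axis. Payload 7.3 kg.
Tool frame: the origin (TCP) lies at the centre of the arm's flange, where the gripper is bolted on; the fingertips stand 178 mm ahead of it and the grasp point (between the pads) lies 159 mm ahead of it (bot.tcp_to_tips is the distance from the TCP to the fingertips, in mm); z points along the fingers, y is the direction in which the jaws open and shut (so a half turn about z gives the same grasp; the last joint's range is limited). The gripper opens to 92 mm and grips with 3 to 60 N. Pads are 19 mm wide; open, the fingers measure 130 mm over their backs; the gripper's body (75 mm by 190 mm) begins 47 mm behind the grasp point.
Start: joints at [1.115, 0.342, 1.524, -0, 1.275, -0.146], TCP at [160.034, 500.017, 404.741] pointing down, gripper open.
Joint ranges: [-2.53, 2.53], [-0.77, 2.02], [0.04, 2.7], [-1, 4.14], [0.28, 2.66], [-3.11, 3.11]. Speed limits (rad/s): [2.57, 2.57, 3.14, 3.14, 3.14, 3.14].

### API

Orientations are given as [roll, pitch, yaw] about the fixed x, y, z axes, in that order (R = Rz(yaw) Ry(pitch) Rx(roll)).
In Python, from plant import bot gives the robot as it stands.
- The arm moves only by the tool jog_arm, never from a script. Its argument "targets" is a list of rows, each a list of 5 numbers: the shift along the tool's x, y, z in cm, then the turn about the tool's z in degrees, then the gripper's target within -1 to 1 (shut at 1, half-way at 0, fully open at -1). In form: [[dx, dy, dz, twist, jaw], ...]. A call has 1 to 10 rows; each row shifts and turns the pose as measured when the row begins, along the tool's axes as they then stand; what a row does not reach is not made up. A row lasts 1/12 s, in which the tool goes at most 41.7 mm and 7.16 degrees, less where a joint would pass 70% of its speed; a pose out of reach is approached as far as the arm can. A call with a gripper value outside its range is refused whole. The fingers move at their own pace and stop on an object; the grip force is fixed at half the most. Time passes only in rows, so rows that do not move let the fingers close. It gives the time, the measured TCP pose, the force and the opening at its end, in the units of the state.
- bot.get_obs(): the state, without advancing time (a new reading comes with each control period).
- bot.capture(name): name is "side" or "top" or "wrist"; returns the picture (480x640x3 uint8, blue, green, red); there is no depth.
- bot.calibration(name): a dict with "intrinsics" (3x3 intrinsics, pixels), "R" (3x3) and "t" (3): a world point X has camera coordinates R X + t. Camera axes: x right, y down, z forward; pixel columns grow to the right and rows downward; lengths in mm; the calibration is good to about 2 mm. A picture is of the moment at which its call begins: read the wrist's pose just before it. calibration takes no time and is no camera call; for the wrist camera it gives the pose at the moment of the call.
- bot.close_job(): hands the job in, once; it reports no verdict.
The state is a dict: "time": time; "joint_positions": joint angles; "dq": joint speeds; "tau": joint torques, N m; "tool_pos": TCP position; "tcp_rot": TCP orientation; "contact_force": force on the tool from outside, world axes, zero at the start; "moment": the same for the moment, N m; "grip_width": finger opening in mm.
Only numpy, scipy, OpenCV 4.12 (cv2) and the standard library are available. Lean on these libraries where they do the work, as an engineer would, in place of code of your own. Each camera call takes 0.05 s, during which the arm holds its last target.

## Working session

There is one attempt and no reset: what is moved stays moved. The work goes in short steps, Python scripts to look and compute and a tool call to move; the robot and the scene stay as the last step left them, time stands still between calls to the robot, and variables do not carry over. Pictures are saved under pics/ and viewed, and the job is handed in when it is done.

Besides the shell and the picture viewer there is one more tool, called as name(argument=value, ...), one argument or row to a line, values as JSON. jog_arm: Moves the arm, as the interface text tells. Its arguments: {"type":"object","properties":{"targets":{"type":"array"}},"required":["targets"]}

```bash
ls; mkdir -p pics; python3 - <<'E'
from plant import bot
import cv2, numpy as np
o=bot.get_obs(); print(o)
for n in ("side","top","wrist"):
    c=bot.calibration(n); print(n,np.round(c["intrinsics"],1).tolist(),np.round(c["R"],4).tolist(),np.round(c["t"],1).tolist())
    im=bot.capture(n); cv2.imwrite(f"pics/{n}0.png",im)
print(bot.get_obs()["time"], bot.tcp_to_tips)
E
```

```text
pics
{'time': 0.0, 'joint_positions': array([ 1.11500054e+00,  3.42725284e-01,  1.52504031e+00,  3.93576084e-05,
        1.27538791e+00, -1.46031342e-01]), 'dq': array([ 4.78880304e-05,  1.57790243e-04,  1.17489488e-03, -5.40391637e-04,
        1.37448363e-03,  4.82227355e-04]), 'tau': array([ 1.91674453e-04, -4.31238377e+01, -2.44217777e+01,  7.17640459e-02,
        5.60030504e-02, -1.17391501e-04]), 'tool_pos': array([159.96536147, 499.88966771, 404.0352862 ]), 'tcp_rot': array([-3.14005389e+00, -2.64358924e-04,  2.83181651e+00]), 'contact_force': array([-1.06566968, -0.28140777, -0.25246268]), 'moment': array([ 0.00535955,  0.02520244, -0.01956816]), 'grip_width': 91.85025254114616}
side [[612.9, 0.0, 329.7], [0.0, 612.9, 239.2], [0.0, 0.0, 1.0]] [[-0.9677, -0.252, 0.0013], [-0.1539, 0.587, -0.7948], [0.1996, -0.7693, -0.6069]] [490.4, 160.6, 1687.8]
top [[493.0, 0.0, 318.9], [0.0, 493.0, 240.5], [0.0, 0.0, 1.0]] [[-0.0237, -0.9997, -0.0109], [-0.9925, 0.0248, -0.1196], [0.1198, 0.008, -0.9928]] [-24.8, 496.7, 1174.7]
wrist [[418.4, 0.0, 317.4], [0.0, 418.4, 238.9], [0.0, 0.0, 1.0]] [[0.3043, 0.9526, -0.0013], [0.9177, -0.2928, 0.2684], [0.2553, -0.0829, -0.9633]] [-524.9, -34.8, 390.7]
0.15 178.0
```

View pics/side0.png

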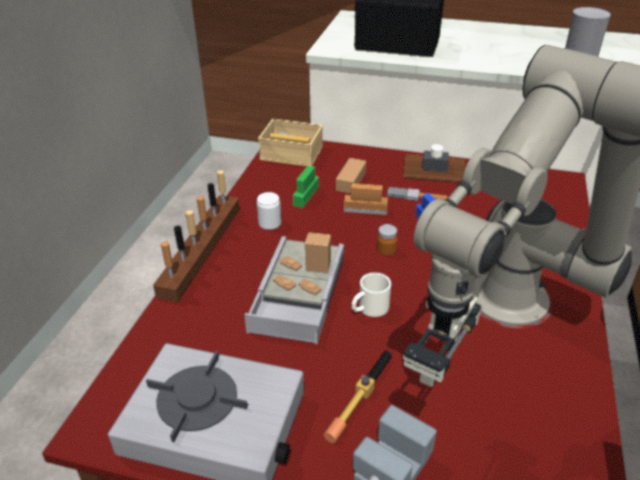

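View pics/top0.png

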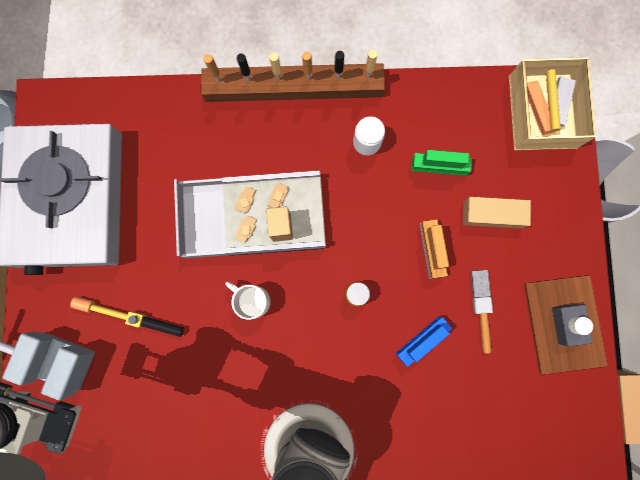

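View pics/wrist0.png

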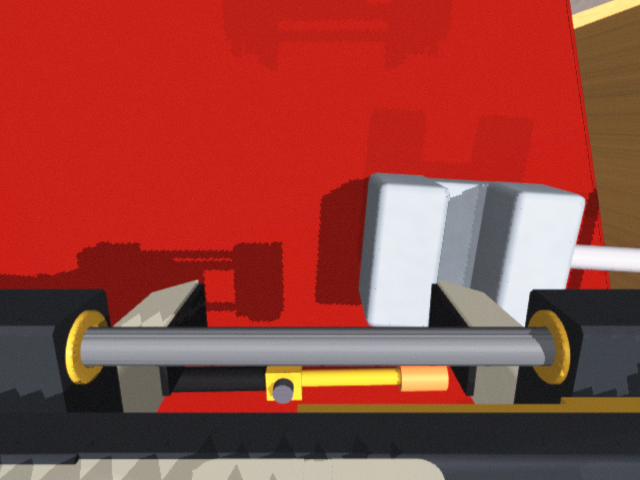

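The overhead picture shows the stand at about (250,215), with the trough on its left and the brick at (278,222). The wooden scraper is at (435,248), and the blue and green look-alikes are at (425,341) and (442,162). I'll crop in next for exact corners.

```bash
cat > h.py <<'E'
import numpy as np, cv2
from plant import bot
def cal(n):
    c=bot.calibration(n); return np.array(c["intrinsics"]),np.array(c["R"]),np.array(c["t"])
def ray(C,uv):
    K,R,t=C; d=R.T@np.linalg.inv(K)@np.array([uv[0],uv[1],1.0]); return -R.T@t,d/np.linalg.norm(d)
def plane(C,uv,z):
    o,d=ray(C,uv); return o+d*(z-o[2])/d[2]
def proj(C,X):
    K,R,t=C; p=K@(R@np.array(X,float)+t); return p[:2]/p[2]
def tri(C1,u1,C2,u2):
    o1,d1=ray(C1,u1);o2,d2=ray(C2,u2)
    A=np.stack([d1,-d2],1); s=np.linalg.lstsq(A,o2-o1,rcond=None)[0]
    a=o1+s[0]*d1;b=o2+s[1]*d2; return (a+b)/2,np.linalg.norm(a-b)
E
python3 - <<'E'
import cv2
t=cv2.imread('pics/top0.png'); s=cv2.imread('pics/side0.png')
cv2.imwrite('pics/tc1.png',cv2.resize(t[160:270,165:335],None,fx=4.6,fy=4.6,interpolation=cv2.INTER_CUBIC))
cv2.imwrite('pics/sc1.png',cv2.resize(s[225:345,235:355],None,fx=5,fy=5,interpolation=cv2.INTER_CUBIC))
cv2.imwrite('pics/tc2.png',cv2.resize(t[140:380,340:560],None,fx=2.5,fy=2.5,interpolation=cv2.INTER_CUBIC))
cv2.imwrite('pics/sc2.png',cv2.resize(s[150:260,280:440],None,fx=5,fy=5,interpolation=cv2.INTER_CUBIC))
E
```

```text
(no output)
```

View pics/tc1.png

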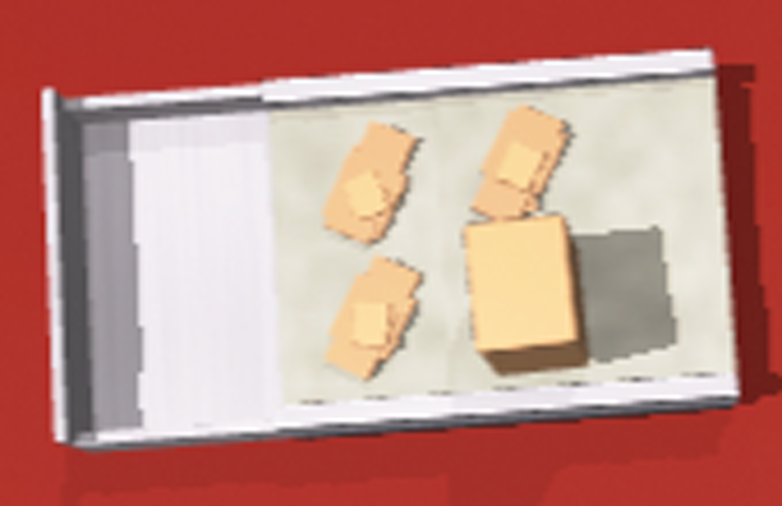

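View pics/sc1.png

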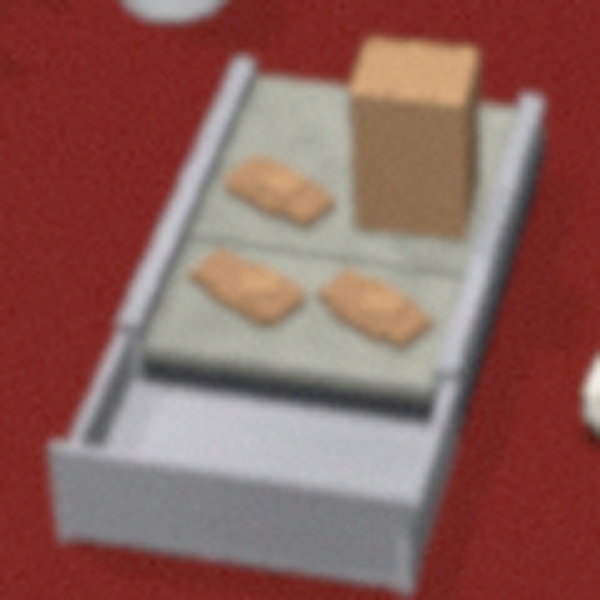

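View pics/tc2.png

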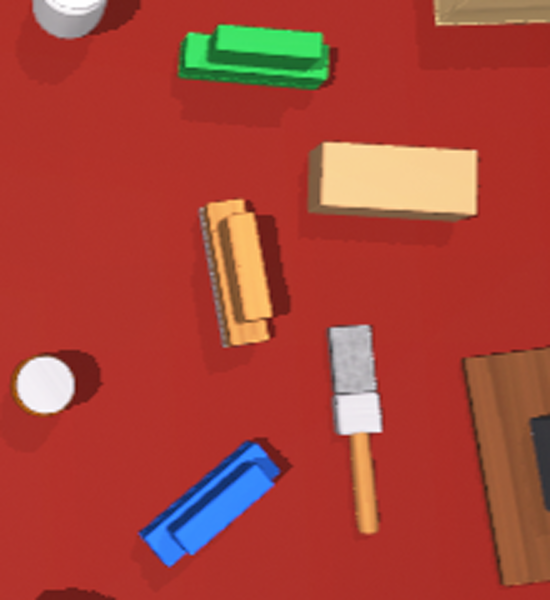

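View pics/sc2.png

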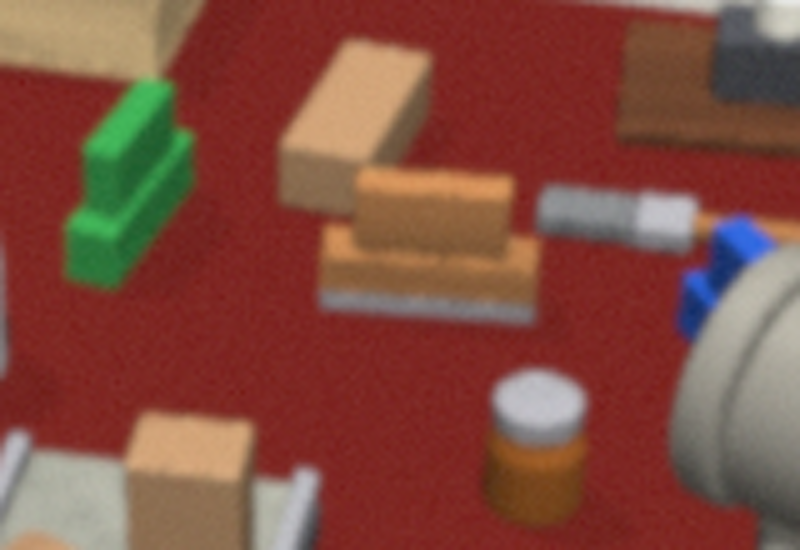

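```bash
python3 - <<'E'
from h import *
T=cal('top');S=cal('side')
def t1(p): return ((p[0]+.5)/4.6-.5+165,(p[1]+.5)/4.6-.5+160)
def s1(p): return ((p[0]+.5)/5-.5+235,(p[1]+.5)/5-.5+225)
def t2(p): return ((p[0]+.5)/2.5-.5+340,(p[1]+.5)/2.5-.5+140)
def s2(p): return ((p[0]+.5)/5-.5+280,(p[1]+.5)/5-.5+150)
print('brick top')
P=[]
for a,b in [((465,228),(352,97)),((478,353),(470,107)),((563,213),(367,37)),((581,342),(480,45))]:
    X,e=tri(T,t1(a),S,s1(b)); P.append(X); print(np.round(X,1),round(e,1))
P=np.array(P);print('c',P.mean(0).round(1))
print('stand: lip corners (tile)')
for a,b in [((272,110),(146,345)),((283,405),(437,390)),((715,80),(262,75)),((737,380),(515,105)),((43,90),(50,445)),((58,440),(418,497))]:
    X,e=tri(T,t1(a),S,s1(b)); print(np.round(X,1),round(e,1))
print('rail rear tops outer')
for a,b in [((712,50),(245,57)),((738,400),(545,97))]:
    X,e=tri(T,t1(a),S,s1(b)); print(np.round(X,1),round(e,1))
print('scraper grip top; sole corner')
for a,b in [((230,214),(358,188)),((256,211),(360,170)),((246,321),(507,196)),((272,318),(513,177))]:
    X,e=tri(T,t2(a),S,s2(b)); print(np.round(X,1),round(e,1))
for a,b in [((202,206),(320,300)),((225,346),(535,318))]:
    X,e=tri(T,t2(a),S,s2(b)); print('sole?',np.round(X,1),round(e,1))
E
```

```text
brick top
[555.8  79.7 137.1] 1.6
[492.8  73.8 138.5] 4.1
[561.2  31.5 141.7] 1.4
[498.3  23.9 142.5] 0.3
c [527.   52.2 139.9]
stand: lip corners (tile)
[640.5 193.9  38.2] 3.3
[480.9 188.2  38. ] 4.2
[650.4 -43.7  42.5] 1.6
[492.7 -50.7  44.8] 6.5
[647.9 307.8  69.1] 1.0
[461.5 297.3  70.2] 5.6
rail rear tops outer
[661.8 -42.7  55. ] 4.9
[478.1 -51.4  53.7] 0.2
scraper grip top; sole corner
[ 515.6 -300.2   90.6] 3.7
[ 519.  -324.8   88.5] 2.0
[ 418.  -308.5   94.9] 0.8
[ 419.4 -332.7   94.2] 0.7
sole? [ 537.1 -291.8    5.3] 3.3
sole? [ 396.9 -307.8    4.7] 3.7
```

```bash
cat >> h.py <<'E'
def pose():
    o=bot.get_obs(); return o
def togo(x,y,z=None,yaw=None):
    """remaining move in present tool axes (cm, deg) to TCP x,y,z,yaw"""
    o=bot.get_obs(); p=o['tool_pos']; r,pi_,w=o['tcp_rot']
    d=np.array([x,y,p[2] if z is None else z])-p
    tx=d[0]*np.cos(w)+d[1]*np.sin(w); ty=d[0]*np.sin(w)-d[1]*np.cos(w)
    tw=0 if yaw is None else -np.degrees((yaw-w+np.pi/2)%np.pi-np.pi/2)
    print('t',round(o['time'],2),'pos',p.round(1),'rpy',np.round([r,pi_,w],3),'F',o['contact_force'].round(1),'w',round(o['grip_width'],1))
    print('togo cm: x %.2f y %.2f z %.2f twist %.1f'%(tx/10,ty/10,-d[2]/10,tw))
    return tx/10,ty/10,-d[2]/10,tw
E
python3 - <<'E'
from h import *
T=cal('top');S=cal('side')
for n,uv,z in [('free',(375,215),0),('jar',(357,293),75),('tin',(369,131),95),('mug',(250,299),85),('spare',(498,211),50),('blue',(425,341),92),('green',(443,157),92),('torchtip',(75,302),30),('torchmid',(134,319),40)]:
    print(n,plane(T,uv,z).round(0))
def t1(p): return ((p[0]+.5)/4.6-.5+165,(p[1]+.5)/4.6-.5+160)
for n,p in [('f1',(372,185)),('f2',(372,320)),('f3',(520,165)),('f3low',(495,212)),('f1corner',(415,140))]:
    print(n,plane(T,t1(p),52).round(0))
togo(527,53,404,np.radians(186))
E
```

```text
free [ 561. -179.    0.]
jar [ 366. -123.   75.]
tin [ 746. -162.   95.]
mug [358. 124.  85.]
spare [ 554. -470.   50.]
blue [ 254. -271.   92.]
green [ 679. -335.   92.]
torchtip [361. 556.  30.]
torchmid [317. 409.  40.]
f1 [597. 139.  52.]
f2 [525. 139.  52.]
f3 [606.  60.  52.]
f3low [581.  74.  52.]
f1corner [621. 116.  52.]
t 0.15 pos [160.  499.9 404.2] rpy [-3.14  -0.     2.832] F [0.7 0.9 0.4] w 91.7
togo cm: x -48.58 y -31.38 z 0.02 twist -23.7
```

jog_arm(
  targets=[
    [-3.4,-2.2,0,0,-1],
    [-3.4,-2.2,0,0,-1],
    [-3.4,-2.2,0,0,-1],
    [-3.4,-2.2,0,0,-1],
    [-3.4,-2.2,0,0,-1],
    [-3.4,-2.2,0,0,-1],
    [-3.4,-2.2,0,0,-1],
    [-3.4,-2.2,0,0,-1],
    [-3.4,-2.2,0,0,-1],
    [-3.4,-2.2,0,0,-1],
  ],
)

```text
time: 0.98
tool_pos: [420.3, 181.7, 401.4]
tcp_rot: [-3.14, -0.003, 2.847]
contact_force: [0.4, 0.8, 0.3]
grip_width: 91.9
```

```bash
python3 - <<'E'
from h import *
togo(527,53,380,np.radians(186))
E
```

```text
t 0.98 pos [420.3 181.7 401.4] rpy [-3.140e+00 -3.000e-03  2.847e+00] F [0.4 0.8 0.3] w 91.9
togo cm: x -13.95 y -9.22 z 2.14 twist -22.9
```

jog_arm(
  targets=[
    [-3.2,-2.2,0,-6,-1],
    [-3.2,-1.8,0,-6,-1],
    [-3.2,-1.4,0,-6,-1],
    [-3.2,-1.0,0,-5,-1],
    [0,0,0,0,-1],
  ],
)

```text
time: 1.4
tool_pos: [542.7, 89.8, 399.7]
tcp_rot: [-3.14, -0.004, -3.025]
contact_force: [-2.0, -0.7, -0.9]
grip_width: 92.0
```

```bash
python3 - <<'E'
from h import *
togo(527,53,380,np.radians(186))
W=cal('wrist'); print('cam',(-W[1].T@W[2]).round(1), 'axis',W[1][2].round(2))
im=bot.capture('wrist'); cv2.imwrite('pics/w1.png',im); np.savez('w1.npz',K=W[0],R=W[1],t=W[2])
E
```

```text
t 1.4 pos [542.7  89.8 399.7] rpy [-3.14  -0.004 -3.025] F [-2.  -0.7 -0.9] w 92.0
togo cm: x 1.98 y -3.47 z 1.97 twist 0.7
cam [471.6  81.7 380.8] axis [ 0.26  0.03 -0.96]
```

View pics/w1.png

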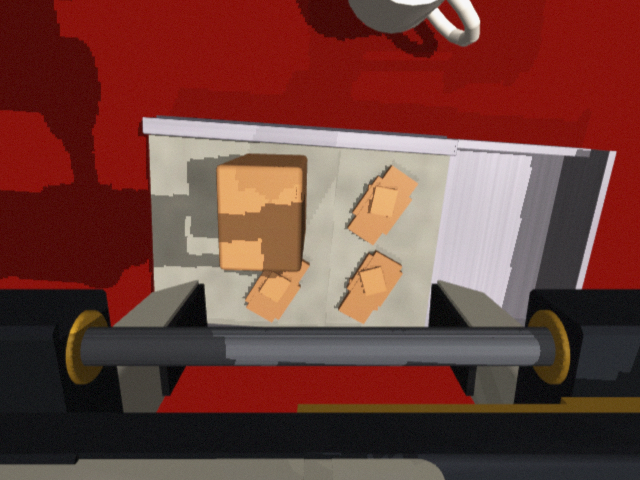

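```bash
python3 - <<'E'
import cv2
w=cv2.imread('pics/w1.png')
cv2.imwrite('pics/w1a.png',cv2.resize(w[110:335,135:335],None,fx=2.6,fy=2.6,interpolation=cv2.INTER_CUBIC))
cv2.imwrite('pics/w1b.png',cv2.resize(w[110:335,320:630],None,fx=2.5,fy=2.5,interpolation=cv2.INTER_CUBIC))
E
```

```text
(no output)
```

View pics/w1a.png

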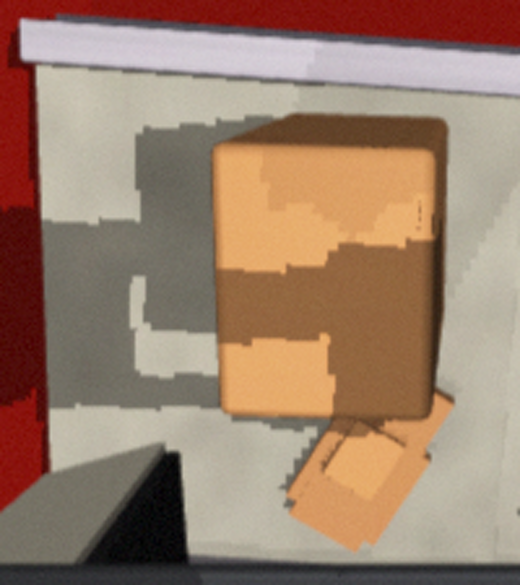

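View pics/w1b.png

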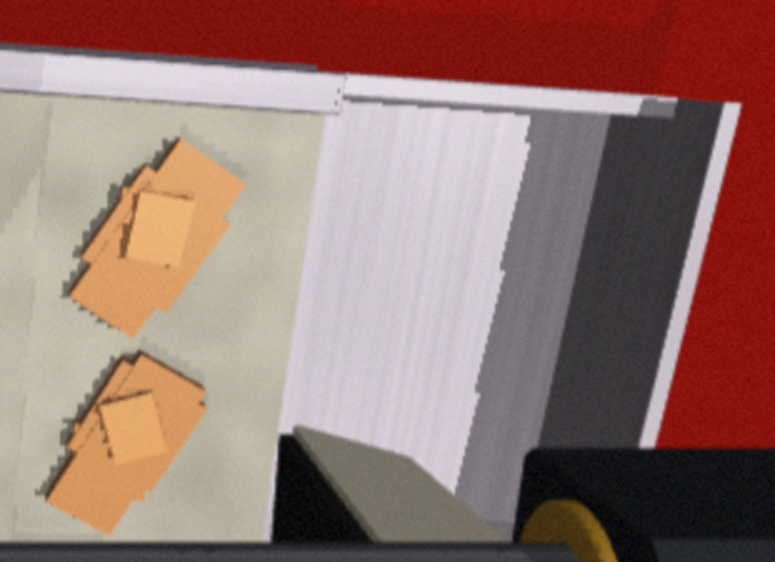

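```bash
python3 - <<'E'
from h import *
T=cal('top');z=np.load('w1.npz');W=(z['K'],z['R'],z['t'])
def t1(p): return ((p[0]+.5)/4.6-.5+165,(p[1]+.5)/4.6-.5+160)
def wa(p): return ((p[0]+.5)/2.6-.5+135,(p[1]+.5)/2.6-.5+110)
def wb(p): return ((p[0]+.5)/2.5-.5+320,(p[1]+.5)/2.5-.5+110)
P=[]
for n,a,b in [('-x+y',(478,353),(435,150)),('-x-y',(581,342),(213,146)),('+x+y',(465,228),(433,416)),('+x-y',(563,213),(221,413))]:
    X,e=tri(T,t1(a),W,wa(b)); P.append(X); print(n,X.round(1),round(e,1), 'pl',plane(W,wa(b),145).round(1))
P=np.array(P); print('mean',P.mean(0).round(1))
print('stand')
X,e=tri(T,t1((738,380)),W,wa((23,62)));print('rail rear inner top',X.round(1),e.round(1))
X,e=tri(T,t1((738,400)),W,wa((22,20)));print('rail rear outer top',X.round(1),e.round(1))
X,e=tri(T,t1((283,405)),W,wb((326,112)));print('lip corner',X.round(1),e.round(1))
X,e=tri(T,t1((58,440)),W,wb((740,102)));print('backstop',X.round(1),e.round(1))
for zz in (45,46,50): print(zz,[plane(W,u,zz).round(1).tolist() for u in (wa((37,66)),wa((50,473)),wb((326,112)),wb((270,540)))])
print('rail top plane 58', [plane(W,u,58).round(1).tolist() for u in (wa((22,20)),wa((23,62)),wb((342,75)),wb((340,112)))])
E
```

```text
-x+y [496.9  75.1 128. ] 1.5 pl [495.9  75.4 145. ]
-x-y [501.3  24.6 130. ] 2.4 pl [500.6  28.  145. ]
+x+y [556.6  80.4 141.5] 2.5 pl [556.1  81.4 145. ]
+x-y [562.5  31.9 140.4] 0.7 pl [561.1  33.  145. ]
mean [529.3  53.  135. ]
stand
rail rear inner top [492.1 -52.1  45.5] 5.3
rail rear outer top [480.6 -51.8  47.1] 3.9
lip corner [482.3 187.   46.5] 0.5
backstop [464.5 297.5  71.5] 0.8
45 [[495.4, -48.5, 45.0], [626.8, -42.8, 45.0], [482.6, 187.6, 45.0], [630.8, 197.7, 45.0]]
46 [[495.3, -48.1, 46.0], [626.3, -42.4, 46.0], [482.5, 187.3, 46.0], [630.3, 197.4, 46.0]]
50 [[495.0, -46.6, 50.0], [624.5, -41.0, 50.0], [482.4, 186.0, 50.0], [628.4, 196.0, 50.0]]
rail top plane 58 [[482.2, -47.9, 58.0], [493.8, -47.5, 58.0], [470.8, 186.1, 58.0], [481.6, 187.7, 58.0]]
```

jog_arm(
  targets=[
    [1.9,-3.5,0,1.2,-1],
    [0,0,3.0,0,-1],
    [0,0,3.0,0,-1],
    [0,0,2.0,0,-1],
    [0,0,0,0,-1],
  ],
)

```text
time: 1.87
tool_pos: [522.3, 53.6, 317.6]
tcp_rot: [-3.141, -0.006, -3.056]
contact_force: [-0.9, -0.0, 0.1]
grip_width: 92.2
```

```bash
python3 - <<'E'
from h import *
togo(528,53,270,np.radians(185.5))
im=bot.capture('side'); cv2.imwrite('pics/s2.png',cv2.resize(im[150:400,200:460],None,fx=2.4,fy=2.4))
E
```

```text
t 1.87 pos [522.3  53.6 317.6] rpy [-3.141 -0.006 -3.056] F [-0.9 -0.   0.1] w 92.2
togo cm: x -0.56 y -0.11 z 4.76 twist -0.6
```

View pics/s2.png

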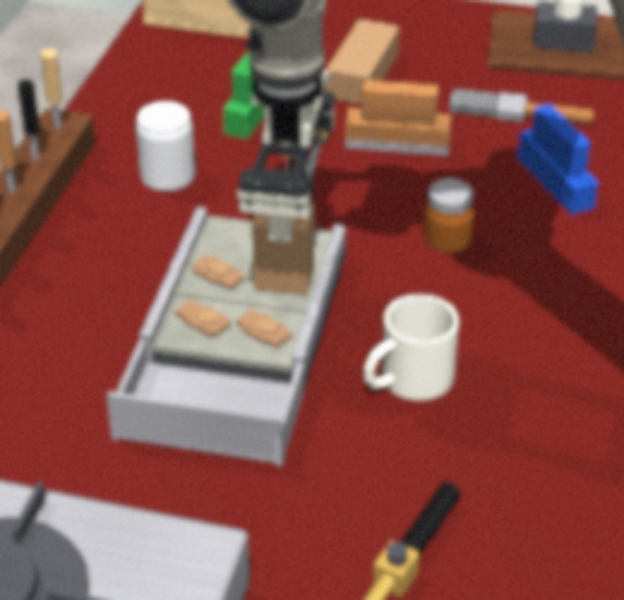

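jog_arm(
  targets=[
    [-0.5,-0.1,2.3,0,-1],
    [0,0,2.3,0,-1],
    [0,0,0,0,1],
    [0,0,0,0,1],
    [0,0,0,0,1],
    [0,0,0,0,1],
    [0,0,0,0,1],
    [0,0,0,0,1],
  ],
)

```text
time: 2.58
tool_pos: [529.2, 56.4, 284.8]
tcp_rot: [-3.139, 0.012, -3.053]
contact_force: [0.3, -0.8, 0.1]
grip_width: 56.4
```

jog_arm(
  targets=[
    [0,0,0.5,0,1],
    [0,0,0,0,1],
    [0,0,0,0,1],
    [0,0,0,0,1],
  ],
)

```text
time: 2.92
tool_pos: [529.7, 55.4, 281.7]
tcp_rot: [-3.137, 0.017, -3.053]
contact_force: [0.2, 0.1, -2.6]
grip_width: 49.7
```

jog_arm(
  targets=[
    [0,0,-1.0,0,1],
    [0,0,-2.0,0,1],
    [0,0,-3.0,0,1],
    [0,0,-2.5,0,1],
    [0,-1.0,0,0,1],
    [-0.6,-2.0,0,0,1],
    [-0.6,-3.0,0,0,1],
    [-0.6,-3.0,0,0,1],
    [-0.6,-3.0,0,0,1],
    [-0.6,-3.0,0,0,1],
  ],
)

```text
time: 3.75
tool_pos: [569.8, -91.2, 367.3]
tcp_rot: [3.14, 0.004, -3.043]
contact_force: [0.6, 0.3, -3.6]
grip_width: 49.9
```

```bash
python3 - <<'E'
from h import *
togo(600,-180,300,np.radians(185.5))
im=bot.capture('side'); cv2.imwrite('pics/s3.png',cv2.resize(im[100:350,220:480],None,fx=2.4,fy=2.4))
E
```

```text
t 3.75 pos [569.8 -91.2 367.3] rpy [ 3.14   0.004 -3.043] F [ 0.6  0.3 -3.6] w 49.9
togo cm: x -2.13 y -9.13 z 6.73 twist 0.2
```

View pics/s3.png

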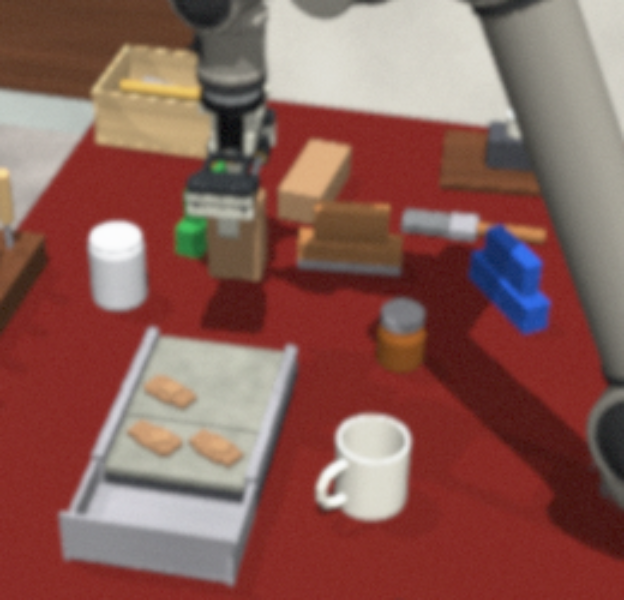

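jog_arm(
  targets=[
    [-0.7,-3.0,0,0,1],
    [-0.7,-3.0,0,0,1],
    [-0.6,-2.0,1.0,0,1],
    [0,0,3.0,0,1],
    [0,0,3.0,0,1],
    [0,0,2.5,0,1],
    [0,0,1.0,0,1],
    [0,0,0,0,1],
  ],
)

```text
time: 4.47
tool_pos: [597.4, -185.8, 250.8]
tcp_rot: [3.141, -0.002, -3.054]
contact_force: [-0.3, -0.2, -3.5]
grip_width: 49.9
```

```bash
python3 - <<'E'
from h import *
togo(600,-180,236,np.radians(185.5))
E
```

```text
t 4.47 pos [ 597.4 -185.8  250.8] rpy [ 3.141e+00 -2.000e-03 -3.054e+00] F [-0.3 -0.2 -3.5] w 49.9
togo cm: x -0.31 y 0.56 z 1.48 twist -0.5
```

Next I lower the brick gently until it touches the bench.

jog_arm(
  targets=[
    [0,0,0.6,0,1],
    [0,0,0.4,0,1],
    [0,0,0.3,0,1],
    [0,0,0.2,0,1],
    [0,0,0.1,0,1],
  ],
)

```text
time: 4.88
tool_pos: [598.1, -185.8, 241.9]
tcp_rot: [-3.138, 0.004, -3.053]
contact_force: [1.6, 0.2, -3.0]
grip_width: 49.7
```

jog_arm(
  targets=[
    [0,0,0.25,0,1],
    [0,0,0.2,0,1],
    [0,0,0.2,0,1],
    [0,0,0.1,0,1],
  ],
)

```text
time: 5.22
tool_pos: [598.5, -185.5, 241.1]
tcp_rot: [-3.135, 0.009, -3.051]
contact_force: [0.4, 0.2, -3.9]
grip_width: 49.7
```

jog_arm(
  targets=[
    [0,0,0.5,0,1],
    [0,0,0.5,0,1],
  ],
)

```text
time: 5.38
tool_pos: [598.9, -185.5, 240.2]
tcp_rot: [-3.132, 0.014, -3.05]
contact_force: [-15.4, 6.4, 37.3]
grip_width: 49.7
```

jog_arm(
  targets=[
    [0,0,0,0,1],
    [0,0,0,0,1],
  ],
)

```text
time: 5.55
tool_pos: [599.2, -185.3, 243.2]
tcp_rot: [-3.13, 0.018, -3.05]
contact_force: [-0.2, -0.0, -4.3]
grip_width: 49.9
```

jog_arm(
  targets=[
    [0,0,0.3,0,1],
    [0,0,0.2,0,1],
    [0,0,0.1,0,1],
  ],
)

```text
time: 5.8
tool_pos: [599.7, -185.4, 240.1]
tcp_rot: [-3.128, 0.021, -3.049]
contact_force: [-5.5, 2.1, 11.4]
grip_width: 49.9
```

jog_arm(
  targets=[
    [0,0,0,0,-1],
    [0,0,0,0,-1],
    [0,0,0,0,-1],
    [0,0,0,0,-1],
    [0,0,0,0,-1],
    [0,0,0,0,-1],
  ],
)

```text
time: 6.3
tool_pos: [600.5, -185.7, 238.2]
tcp_rot: [-3.128, 0.021, -3.049]
contact_force: [-1.0, 0.5, -0.6]
grip_width: 85.3
```

```bash
python3 - <<'E'
from h import *
togo(468,-316,380,np.radians(185.5))
im=bot.capture('side'); cv2.imwrite('pics/s4.png',cv2.resize(im[100:350,220:480],None,fx=2.4,fy=2.4))
E
```

```text
t 6.3 pos [ 600.5 -185.7  238.2] rpy [-3.128  0.021 -3.049] F [-1.   0.5 -0.6] w 85.3
togo cm: x 14.39 y -11.75 z -14.18 twist -0.2
```

View pics/s4.png

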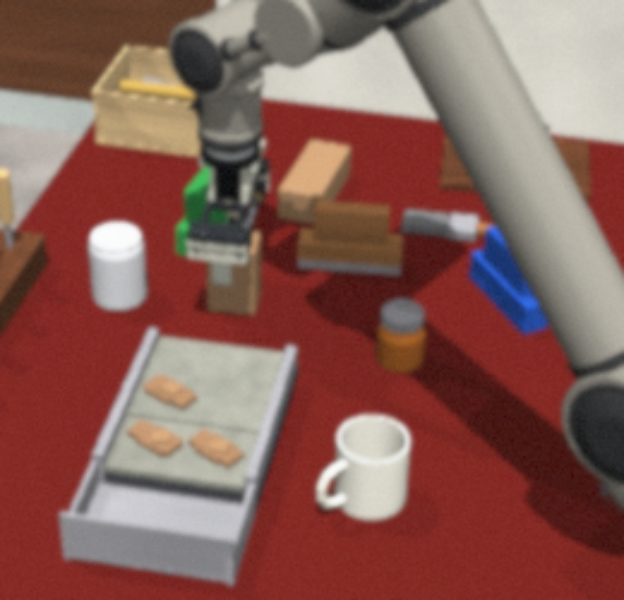

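jog_arm(
  targets=[
    [0,0,-1.5,0,-1],
    [0,0,-3.0,0,-1],
    [0,0,-3.0,0,-1],
    [0,0,-3.0,0,-1],
    [0,0,-3.0,0,-1],
    [2.5,-2.5,0,0,-1],
    [3.0,-3.0,0,0,-1],
    [3.0,-3.0,0,0,-1],
    [2.5,-2.8,0,0,-1],
    [0,0,0,0,-1],
  ],
)

```text
time: 7.18
tool_pos: [496.6, -308.6, 377.2]
tcp_rot: [-3.127, 0.02, -3.041]
contact_force: [-0.7, 0.3, 0.1]
grip_width: 91.5
```

```bash
python3 - <<'E'
from h import *
togo(468,-316,380,np.radians(185.5))
W=cal('wrist'); np.savez('w2.npz',K=W[0],R=W[1],t=W[2])
im=bot.capture('wrist'); cv2.imwrite('pics/w2.png',im)
im=bot.capture('top'); cv2.imwrite('pics/t2.png',im)
E
```

```text
t 7.18 pos [ 496.6 -308.6  377.2] rpy [-3.127  0.02  -3.041] F [-0.7  0.3  0.1] w 91.5
togo cm: x 2.92 y -0.45 z -0.28 twist 0.2
```

View pics/w2.png

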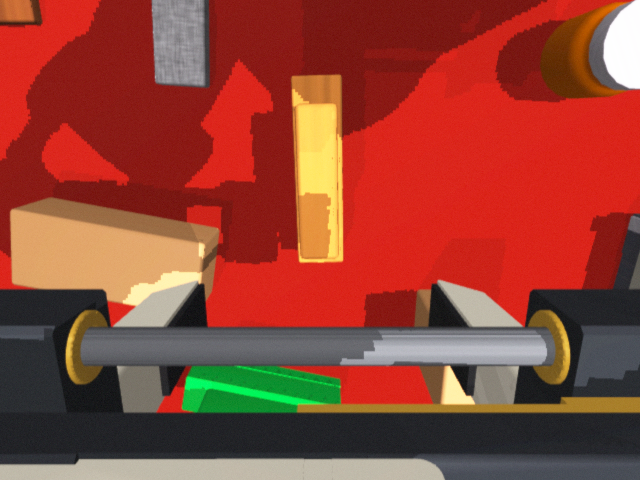

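View pics/t2.png

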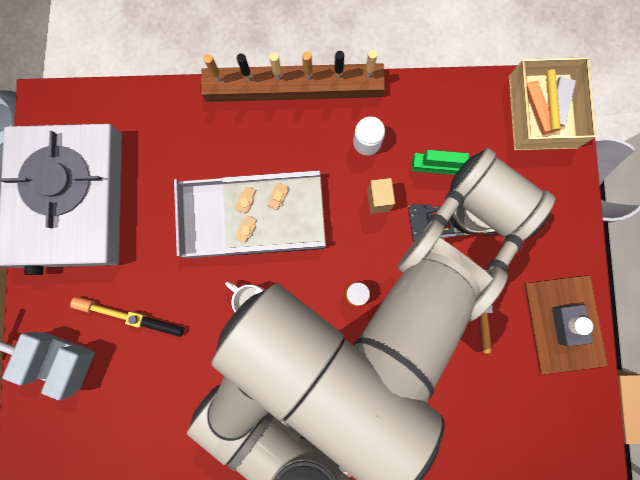

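```bash
python3 - <<'E'
import cv2
w=cv2.imread('pics/w2.png')
cv2.imwrite('pics/w2a.png',cv2.resize(w[65:275,270:370],None,fx=2.8,fy=2.8,interpolation=cv2.INTER_CUBIC))
t=cv2.imread('pics/t2.png')
cv2.imwrite('pics/t2a.png',cv2.resize(t[160:270,165:335],None,fx=4.6,fy=4.6,interpolation=cv2.INTER_CUBIC))
E
```

```text
(no output)
```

View pics/w2a.png

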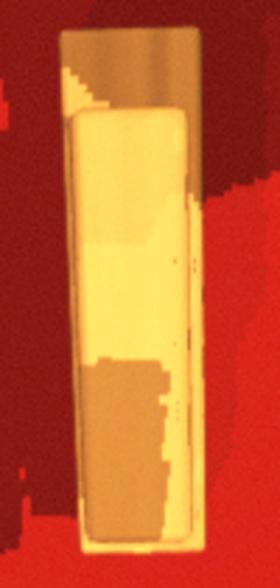

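View pics/t2a.png

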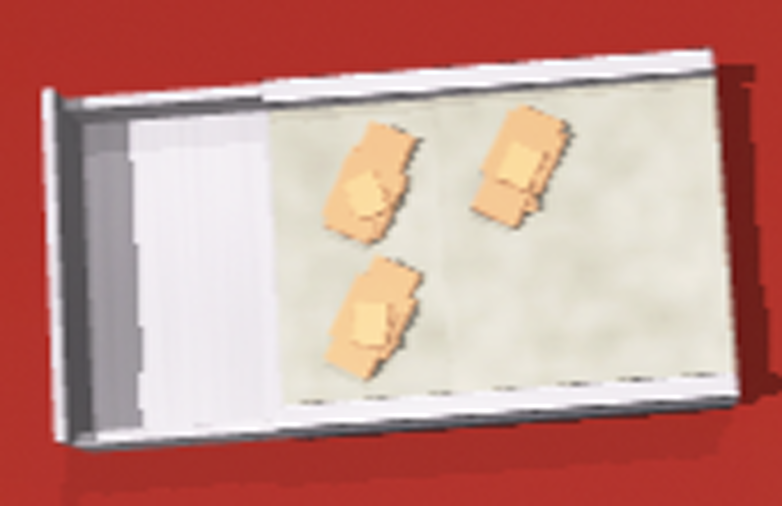

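```bash
python3 - <<'E'
from h import *
T=cal('top');z=np.load('w2.npz');W=(z['K'],z['R'],z['t'])
def w2(p): return ((p[0]+.5)/2.8-.5+270,(p[1]+.5)/2.8-.5+65)
def t2(p): return ((p[0]+.5)/2.5-.5+340,(p[1]+.5)/2.5-.5+140)
def t1(p): return ((p[0]+.5)/4.6-.5+165,(p[1]+.5)/4.6-.5+160)
G=np.array([plane(W,w2(p),92) for p in [(73,108),(187,108),(192,540),(84,540)]]);print('grip',G.round(1).tolist(),G.mean(0).round(1))
B=np.array([plane(W,w2(p),42) for p in [(60,28),(202,26),(204,550),(82,552)]]);print('block',B.round(1).tolist(),B.mean(0).round(1))
for Q in (G,B):
    print('yaw',[round(float(np.degrees(np.arctan2(*(b-a)[1::-1]))),1) for a,b in ((Q[0],Q[3]),(Q[1],Q[2]))])
# triangulate with top
for a,b in [((230,214),(192,540)),((256,211),(84,540)),((246,321),(187,108)),((272,318),(73,108))]:
    X,e=tri(T,t2(a),W,w2(b)); print('tri',X.round(1),round(e,1))
for h in (-5,0):
    R_=[plane(T,t1(p),58+h) for p in [(712,50),(262,82),(738,400),(285,432)]]
    print('rail top outer',h,[r.round(1).tolist() for r in R_])
    R_=[plane(T,t1(p),46+h) for p in [(271,110),(283,405),(715,78),(737,380)]]
    print('tile corners',h,[r.round(1).tolist() for r in R_],np.mean(R_,0).round(1))
    print('backstop',plane(T,t1((43,90)),72+h).round(1),plane(T,t1((58,440)),72+h).round(1))
togo(468,-316,247,np.radians(185.5))
E
```

```text
grip [[421.9, -333.3, 92.0], [419.5, -308.9, 92.0], [516.9, -296.6, 92.0], [519.6, -322.3, 92.0]] [ 469.5 -315.3   92. ]
block [[402.4, -341.5, 42.0], [398.4, -306.1, 42.0], [536.7, -289.3, 42.0], [541.0, -323.8, 42.0]] [ 469.7 -315.2   42. ]
yaw [6.4, 7.2]
yaw [7.3, 7.0]
tri [ 515.5 -297.6   98.7] 2.0
tri [ 518.5 -322.5   96.2] 0.9
tri [ 418.6 -309.2   91.2] 1.7
tri [ 421.  -333.9   87.7] 1.8
rail top outer -5 [[664.8, -42.4, 53.0], [653.8, 196.5, 53.0], [478.1, -51.4, 53.0], [467.2, 184.5, 53.0]]
tile corners -5 [[641.5, 194.2, 41.0], [482.7, 187.9, 41.0], [652.7, -43.6, 41.0], [490.0, -51.2, 41.0]] [566.7  71.8  41. ]
backstop [648.9 308.6  67. ] [464.6 298.7  67. ]
rail top outer 0 [[663.5, -42.4, 58.0], [652.5, 195.5, 58.0], [477.5, -51.4, 58.0], [466.7, 183.5, 58.0]]
tile corners 0 [[640.2, 193.1, 46.0], [482.1, 186.9, 46.0], [651.4, -43.6, 46.0], [489.4, -51.2, 46.0]] [565.8  71.3  46. ]
backstop [647.7 307.   72. ] [464.1 297.2  72. ]
t 7.28 pos [ 499.  -305.3  377. ] rpy [-3.129  0.021 -3.04 ] F [-0.6  0.6 -0.5] w 91.8
togo cm: x 3.20 y -0.75 z 13.00 twist 0.3
```

jog_arm(
  targets=[
    [1.5,-0.4,0,-0.6,-1],
    [1.3,-0.3,0,-0.6,-1],
    [0,0,2.0,0,-1],
    [0,0,3.0,0,-1],
    [0,0,3.0,0,-1],
    [0,0,2.0,0,-1],
    [0,0,0,0,-1],
  ],
)

```text
time: 7.87
tool_pos: [480.0, -309.6, 274.6]
tcp_rot: [-3.127, 0.028, -3.009]
contact_force: [-0.4, -0.1, -0.9]
grip_width: 91.6
```

```bash
python3 - <<'E'
from h import *
togo(469.5,-315.3,230,np.radians(187))
E
```

```text
t 7.87 pos [ 480.  -309.6  274.6] rpy [-3.127  0.028 -3.009] F [-0.4 -0.1 -0.9] w 91.6
togo cm: x 1.11 y -0.43 z 4.46 twist 0.6
```

jog_arm(
  targets=[
    [1.5,-0.2,1.0,0.6,-1],
    [0,0,1.5,0,-1],
    [0,0,1.2,0,-1],
    [0,0,0.5,0,-1],
  ],
)

```text
time: 8.2
tool_pos: [470.7, -310.5, 233.6]
tcp_rot: [-3.126, 0.031, -3.014]
contact_force: [0.1, 0.4, 0.2]
grip_width: 91.8
```

```bash
cat >> h.py <<'E'
from scipy.spatial.transform import Rotation as Ro
def grasp(o=None):
    o=o or bot.get_obs(); R=Ro.from_euler('xyz',o['tcp_rot']).as_matrix()
    return o['tool_pos']+159*R[:,2], R
E
python3 - <<'E'
from h import *
togo(465,-313.6,230,np.radians(187))
g,R=grasp(); print('grasp pt',g.round(1),'z axis',R[:,2].round(3))
im=bot.capture('side'); cv2.imwrite('pics/s5.png',cv2.resize(im[120:260,300:460],None,fx=4,fy=4))
E
```

```text
t 8.2 pos [ 470.7 -310.5  233.6] rpy [-3.126  0.031 -3.014] F [0.1 0.4 0.2] w 91.8
togo cm: x 0.61 y -0.24 z 0.36 twist 0.3
grasp pt [ 475.9 -312.3   74.7] z axis [ 0.033 -0.012 -0.999]
```

View pics/s5.png

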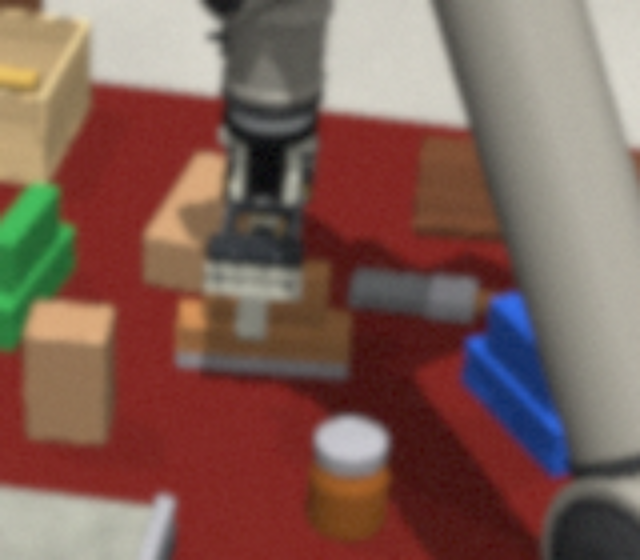

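jog_arm(
  targets=[
    [1.0,-0.2,0.4,0.3,-1],
    [0,0,0.2,0,1],
    [0,0,0,0,1],
    [0,0,0,0,1],
    [0,0,0,0,1],
    [0,0,0,0,1],
    [0,0,0,0,1],
    [0,0,0,0,1],
    [0,0,0,0,1],
    [0,0,0,0,1],
  ],
)

```text
time: 9.08
tool_pos: [462.8, -313.9, 231.5]
tcp_rot: [-3.121, 0.036, -3.017]
contact_force: [0.6, -0.1, 0.4]
grip_width: 36.2
```

```bash
python3 - <<'E'
from h import *
togo(465,-313.6,230,np.radians(187))
g,R=grasp(); print('grasp pt',g.round(1),'z axis',R[:,2].round(3))
E
```

```text
t 9.08 pos [ 462.8 -313.9  231.5] rpy [-3.121  0.036 -3.017] F [ 0.6 -0.1  0.4] w 36.2
togo cm: x -0.22 y 0.00 z 0.15 twist 0.1
grasp pt [ 468.9 -316.5   72.7] z axis [ 0.038 -0.016 -0.999]
```

jog_arm(
  targets=[
    [0,0,0,0,1],
    [0,0,0,0,1],
    [0,0,0,0,1],
    [0,0,0,0,1],
  ],
)

```text
time: 9.42
tool_pos: [462.8, -313.5, 231.7]
tcp_rot: [-3.122, 0.036, -3.017]
contact_force: [-0.1, -1.0, 0.0]
grip_width: 26.0
```

jog_arm(
  targets=[
    [0,0,-1.0,0,1],
    [0,0,-2.0,0,1],
    [0,0,-3.0,0,1],
    [0,0,-3.0,0,1],
    [0,0,-3.0,0,1],
    [0,0,-2.5,0,1],
    [-0.7,1.5,0,0,1],
    [-1.3,2.5,0,0,1],
  ],
)

```text
time: 10.08
tool_pos: [469.5, -271.5, 381.8]
tcp_rot: [-3.128, 0.026, -3.022]
contact_force: [0.1, 0.1, -4.6]
grip_width: 26.1
```

```bash
python3 - <<'E'
from h import *
g,R=grasp(); print('grasp pt',g.round(1),'z axis',R[:,2].round(3))
off=159*R[:2,2]
togo(571.8-off[0],-25.9-off[1],330,np.radians(182.8))
im=bot.capture('side'); cv2.imwrite('pics/s6.png',cv2.resize(im[80:300,260:480],None,fx=2.7,fy=2.7))
E
```

```text
grasp pt [ 473.9 -273.2  222.9] z axis [ 0.028 -0.011 -1.   ]
t 10.08 pos [ 469.5 -271.5  381.8] rpy [-3.128  0.026 -3.022] F [ 0.1  0.1 -4.6] w 26.1
togo cm: x -12.66 y 23.39 z 5.18 twist 4.0
```

View pics/s6.png

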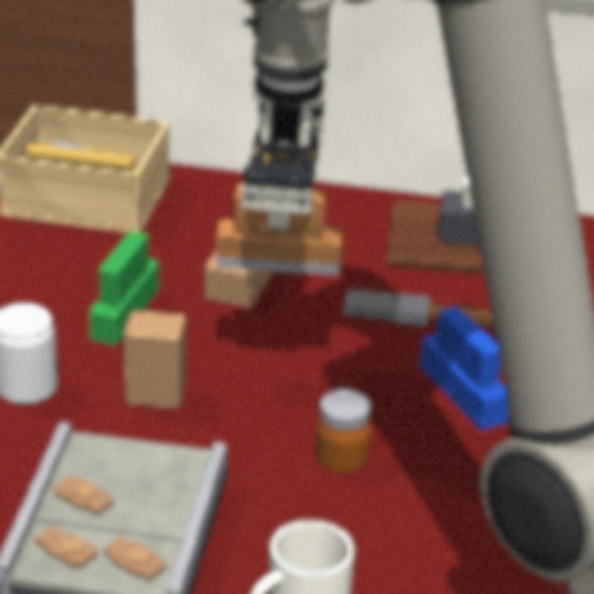

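jog_arm(
  targets=[
    [-1.0,1.8,0,0.4,1],
    [-1.6,2.9,0,0.5,1],
    [-1.6,2.9,0,0.5,1],
    [-1.6,2.9,0,0.5,1],
    [-1.6,2.9,0,0.5,1],
    [-1.6,2.9,0,0.5,1],
    [-1.6,2.9,0,0.5,1],
    [-1.3,2.4,0,0.5,1],
    [-0.6,1.0,0,0,1],
    [0,0,0,0,1],
  ],
)

```text
time: 10.97
tool_pos: [576.9, -18.0, 383.7]
tcp_rot: [-3.134, 0.022, -3.091]
contact_force: [-0.2, -0.5, -4.2]
grip_width: 26.2
```

```bash
python3 - <<'E'
from h import *
g,R=grasp(); print('grasp pt',g.round(1),'z axis',R[:,2].round(3))
off=159*R[:2,2]
togo(571.8-off[0],-25.9-off[1],300,np.radians(182.8))
for n in ('wrist','top','side'):
    W=cal(n); 
    if n=='wrist': np.savez('w3.npz',K=W[0],R=W[1],t=W[2])
    im=bot.capture(n); cv2.imwrite(f'pics/{n}3.png',im)
s=cv2.imread('pics/side3.png'); cv2.imwrite('pics/s7.png',cv2.resize(s[150:370,220:440],None,fx=2.7,fy=2.7))
togo(571.8-off[0],-25.9-off[1],300,np.radians(182.8))
E
```

```text
grasp pt [580.4 -19.1 224.7] z axis [ 0.022 -0.007 -1.   ]
t 10.97 pos [576.9 -18.  383.7] rpy [-3.134  0.022 -3.091] F [-0.2 -0.5 -4.2] w 26.2
togo cm: x 0.90 y -0.64 z 8.37 twist 0.1
t 11.12 pos [576.  -20.9 383.7] rpy [-3.132  0.021 -3.094] F [ 1.   0.6 -3.8] w 25.6
togo cm: x 0.79 y -0.35 z 8.37 twist -0.1
```

View pics/wrist3.png

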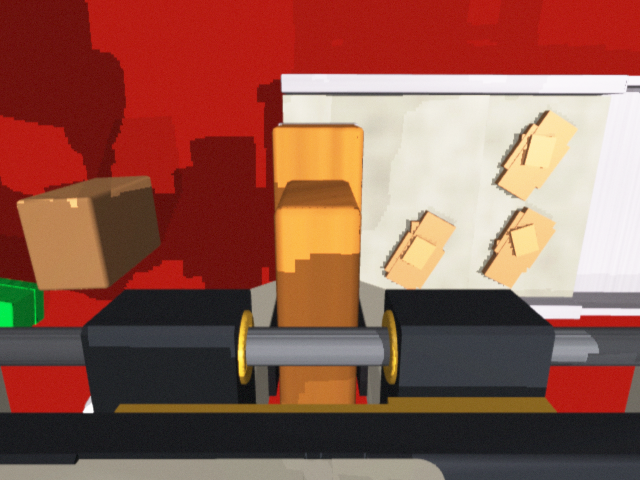

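View pics/s7.png

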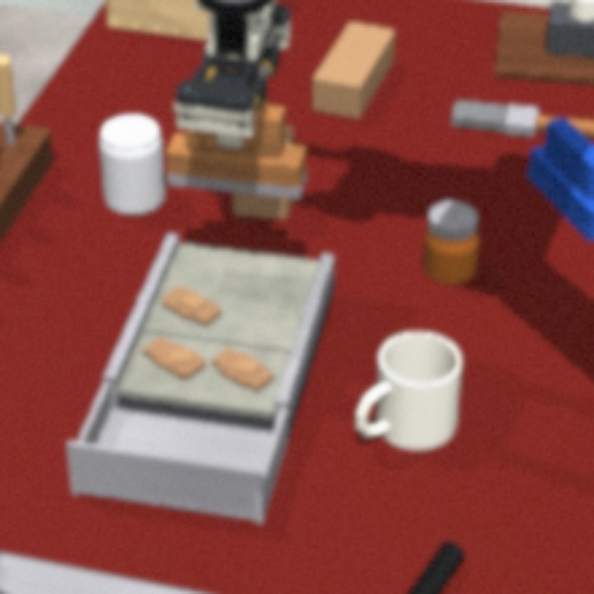

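View pics/top3.png

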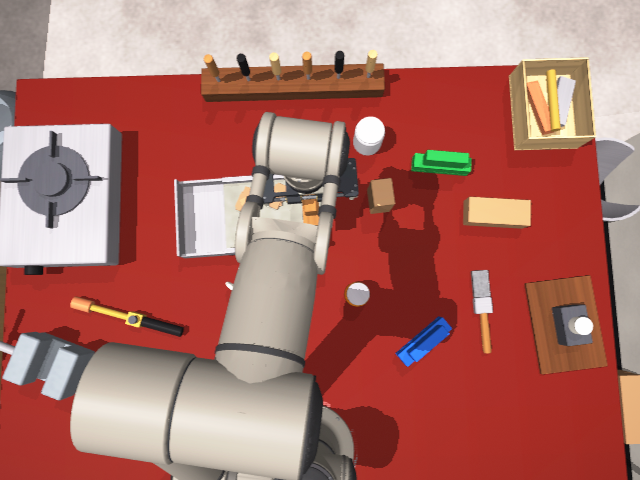

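```bash
python3 - <<'E'
import cv2
w=cv2.imread('pics/wrist3.png')
cv2.imwrite('pics/w3a.png',cv2.resize(w[60:330,260:640],None,fx=2.1,fy=2.1,interpolation=cv2.INTER_CUBIC))
E
```

```text
(no output)
```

View pics/w3a.png

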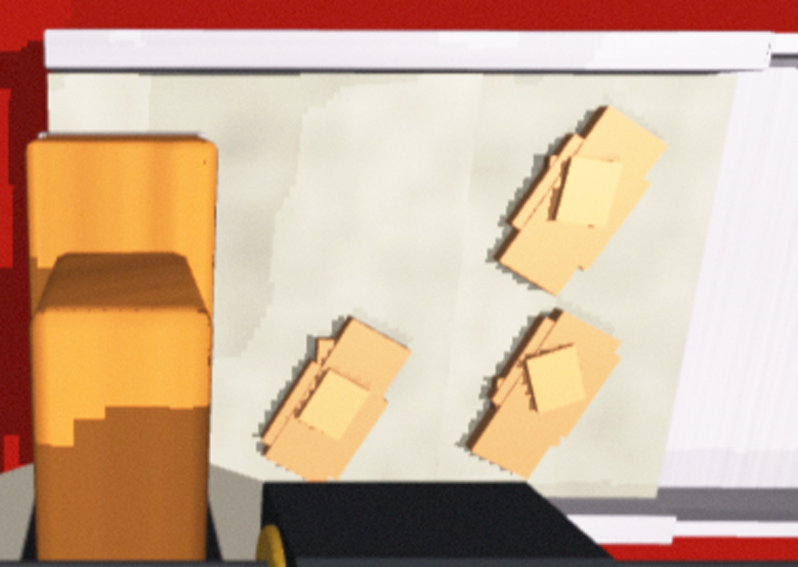

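```bash
python3 - <<'E'
from h import *
z=np.load('w3.npz');W=(z['K'],z['R'],z['t'])
def w3(p): return ((p[0]+.5)/2.1-.5+260,(p[1]+.5)/2.1-.5+60)
for h in (-5,0):
    print(h,'near rail outer',[plane(W,w3(p),58+h).round(1)[:2] for p in ((45,31),(770,38))],'inner',[plane(W,w3(p),58+h).round(1)[:2] for p in ((47,68),(770,70))])
    print('  far rail inner',[plane(W,w3(p),58+h).round(1)[:2] for p in ((560,517),(675,520))],'outer',plane(W,w3((675,543)),58+h).round(1)[:2])
    print('  tile edges: rear',[plane(W,w3(p),46+h).round(1)[:2] for p in ((48,74),)],'lip',[plane(W,w3(p),43+h).round(1)[:2] for p in ((735,74),(657,495))])
zt=383.7-231.7+42
print('scraper near edge', [plane(W,w3(p),zt).round(1)[:2] for p in ((30,140),(215,140))], 'flake3', [plane(W,w3(p),46).round(1)[:2] for p in ((262,440),(350,316),(410,350),(320,482))])
E
```

```text
-5 near rail outer [array([482.4, -50.4]), array([472.5, 187.5])] inner [array([493.9, -49.4]), array([482.3, 190.1])]
  far rail inner [array([647.4, 152.7]), array([646.2, 197. ])] outer [655.9 199.3]
  tile edges: rear [array([495.4, -50.1])] lip [array([483.1, 188.6]), array([642.5, 197.8])]
0 near rail outer [array([482.8, -49.9]), array([473.1, 184.2])] inner [array([494.1, -49. ]), array([482.7, 186.7])]
  far rail inner [array([645.1, 149.9]), array([643.9, 193.5])] outer [653.5 195.7]
  tile edges: rear [array([495.5, -49.6])] lip [array([483.5, 185.4]), array([640.4, 194.5])]
scraper near edge [array([512.2, -39.5]), array([510.4,  -5.2])] flake3 [array([624.6,  36.3]), array([574.2,  63.8]), array([585.9,  87.7]), array([640.8,  60.5])]
```

jog_arm(
  targets=[
    [0.6,-0.1,1.0,0,1],
    [0.2,0,2.5,0,1],
    [0,0,2.5,0,1],
    [0,0,2.0,0,1],
    [0,0,0.5,0,1],
    [0,0,0,0,1],
  ],
)

```text
time: 11.62
tool_pos: [567.5, -32.9, 298.3]
tcp_rot: [-3.128, 0.024, -3.104]
contact_force: [-0.7, -0.7, -3.4]
grip_width: 26.0
```

```bash
cat >> h.py <<'E'
O=np.array([569.0,73.3]); TH=np.radians(92.78)
SX=np.array([np.cos(TH),np.sin(TH)]); SY=np.array([-np.sin(TH),np.cos(TH)])
def st():
    o=bot.get_obs(); g,R=grasp(o); s=g+72.5*R[:,2]  # sole below grasp point along the tool
    d=g[:2]-O
    print('t',round(o['time'],2),'TCP',o['tool_pos'].round(1),'F',o['contact_force'].round(1),'M',o['moment'].round(2),'w',round(o['grip_width'],1))
    print('grasp xs %.1f ys %.1f'%(d@SX,d@SY),'zaxis',R[:2,2].round(3),'sole z~%.1f'%(o['tool_pos'][2]-231.7),'tool yaw-off deg %.2f'%np.degrees((o['tcp_rot'][2]-(TH-np.pi/2)+np.pi/2)%np.pi-np.pi/2))
E
python3 - <<'E'
from h import *
st()
W=cal('wrist'); np.savez('w4.npz',K=W[0],R=W[1],t=W[2])
cv2.imwrite('pics/w4.png',bot.capture('wrist'))
s=bot.capture('side'); cv2.imwrite('pics/s8.png',cv2.resize(s[180:350,230:400],None,fx=3.4,fy=3.4))
st()
E
```

```text
t 11.62 TCP [567.5 -32.9 298.3] F [-0.7 -0.7 -3.4] M [0.   0.   0.04] w 26.0
grasp xs -108.2 ys 2.9 zaxis [ 0.025 -0.012] sole z~66.6 tool yaw-off deg -0.63
t 11.72 TCP [568.  -32.6 299.7] F [ 0.2 -0.  -4.4] M [ 0.03 -0.06  0.  ] w 26.0
grasp xs -108.0 ys 2.0 zaxis [ 0.027 -0.013] sole z~68.0 tool yaw-off deg -0.61
```

View pics/w4.png

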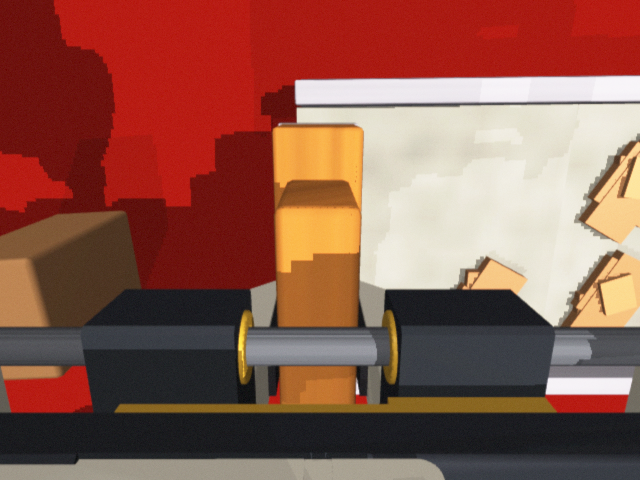

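View pics/s8.png

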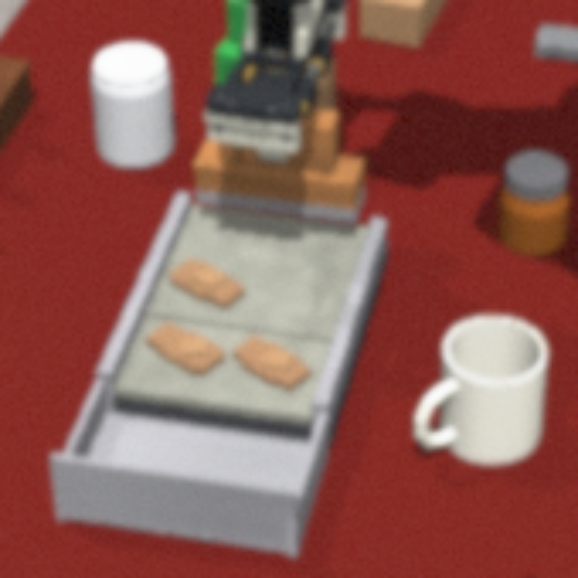

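jog_arm(
  targets=[
    [-0.2,1.2,0.5,-0.6,1],
    [0,0.1,0.3,0,1],
    [0,0,0,0,1],
  ],
)

```text
time: 11.97
tool_pos: [570.7, -19.4, 294.7]
tcp_rot: [-3.126, 0.033, -3.094]
contact_force: [-0.6, 0.4, -4.0]
grip_width: 26.0
```

```bash
python3 - <<'E'
from h import *
z=np.load('w4.npz');W=(z['K'],z['R'],z['t'])
a=plane(W,(275,126),108);b=plane(W,(362,126),108);r=plane(W,(297,104.5),53);r2=plane(W,(620,103),53)
for n,p in (('scr',a),('scr',b),('rail',r),('rail',r2)): print(n,p.round(1),'xs,ys',((p[:2]-O)@SX).round(1),((p[:2]-O)@SY).round(1))
st()
E
```

```text
scr [502.8 -54.3 108. ] xs,ys -124.2 72.4
scr [501.5 -20.2 108. ] xs,ys -90.2 72.0
rail [493.7 -49.2  53. ] xs,ys -118.7 81.1
rail [486.9 114.1  53. ] xs,ys 44.8 80.1
t 11.97 TCP [570.7 -19.4 294.7] F [-0.6  0.4 -4. ] M [ 0.01  0.07 -0.01] w 26.0
grasp xs -95.2 ys -2.4 zaxis [ 0.033 -0.014] sole z~63.0 tool yaw-off deg -0.04
```

jog_arm(
  targets=[
    [0,0,0.8,0,1],
    [0,0,0.6,0,1],
    [0,0,0.3,0,1],
    [0,0,0,0,1],
  ],
)

```text
time: 12.3
tool_pos: [571.7, -18.6, 277.5]
tcp_rot: [-3.125, 0.036, -3.091]
contact_force: [-0.1, -0.0, -4.5]
grip_width: 25.9
```

```bash
python3 - <<'E'
from h import *
st()
E
```

```text
t 12.3 TCP [571.7 -18.6 277.5] F [-0.1 -0.  -4.5] M [0.01 0.04 0.06] w 25.9
grasp xs -94.5 ys -3.9 zaxis [ 0.036 -0.014] sole z~45.8 tool yaw-off deg 0.10
```

jog_arm(
  targets=[
    [0.3,0,0.3,0,1],
    [0.1,0,0.2,0,1],
    [0,0,0.15,0,1],
  ],
)

```text
time: 12.55
tool_pos: [567.9, -19.0, 272.7]
tcp_rot: [-3.125, 0.038, -3.092]
contact_force: [-7.3, 0.2, 18.0]
grip_width: 25.7
```

```bash
python3 - <<'E'
from h import *
st()
E
```

```text
t 12.55 TCP [567.9 -19.  272.7] F [-7.3  0.2 18. ] M [0.57 1.17 0.08] w 25.7
grasp xs -94.7 ys -0.4 zaxis [ 0.038 -0.014] sole z~41.0 tool yaw-off deg 0.08
```

jog_arm(
  targets=[
    [0,0,0.08,0,1],
    [0,0,0.08,0,1],
    [0,0,0.08,0,1],
  ],
)

```text
time: 12.8
tool_pos: [567.5, -19.0, 272.7]
tcp_rot: [-3.125, 0.04, -3.092]
contact_force: [-4.1, 0.2, 6.8]
grip_width: 25.6
```

```bash
python3 - <<'E'
from h import *
st()
E
```

```text
t 12.8 TCP [567.5 -19.  272.7] F [-4.1  0.2  6.8] M [0.32 0.91 0.05] w 25.6
grasp xs -94.7 ys -0.4 zaxis [ 0.041 -0.014] sole z~41.0 tool yaw-off deg 0.07
```

jog_arm(
  targets=[
    [0,0.5,0.08,0,1],
    [0,0.8,0.08,0,1],
    [0,0.8,0.08,0,1],
    [0,0.8,0.08,0,1],
  ],
)

```text
time: 13.13
tool_pos: [567.9, 5.9, 272.8]
tcp_rot: [-3.115, 0.049, -3.091]
contact_force: [-0.5, -4.9, 6.4]
grip_width: 26.2
```

```bash
python3 - <<'E'
from h import *
st()
E
```

```text
t 13.13 TCP [567.9   5.9 272.8] F [-0.5 -4.9  6.4] M [-1.09  0.47  0.14] w 26.2
grasp xs -71.5 ys -3.4 zaxis [ 0.05  -0.024] sole z~41.1 tool yaw-off deg 0.13
```

jog_arm(
  targets=[
    [0.05,1.4,0.06,0,1],
    [0.05,1.5,0.06,0,1],
    [0.05,1.5,0.06,0,1],
  ],
)

```text
time: 13.38
tool_pos: [566.4, 47.1, 272.9]
tcp_rot: [-3.106, 0.058, -3.091]
contact_force: [0.6, -5.7, 6.1]
grip_width: 25.9
```

```bash
python3 - <<'E'
from h import *
st()
E
```

```text
t 13.38 TCP [566.4  47.1 272.9] F [ 0.6 -5.7  6.1] M [-1.13  0.4   0.18] w 25.9
grasp xs -31.7 ys -5.5 zaxis [ 0.06  -0.033] sole z~41.2 tool yaw-off deg 0.14
```

jog_arm(
  targets=[
    [0.15,1.3,0.05,0,1],
    [0.15,1.3,0.05,0,1],
    [0.15,1.1,0.05,0,1],
  ],
)

```text
time: 13.63
tool_pos: [562.2, 83.4, 272.9]
tcp_rot: [-3.099, 0.068, -3.088]
contact_force: [0.7, -5.7, 4.8]
grip_width: 26.1
```

```bash
python3 - <<'E'
from h import *
st()
s=bot.capture('side'); cv2.imwrite('pics/s9.png',cv2.resize(s[180:350,230:400],None,fx=3.4,fy=3.4))
cv2.imwrite('pics/w5.png',bot.capture('wrist'))
st()
E
```

```text
t 13.63 TCP [562.2  83.4 272.9] F [ 0.7 -5.7  4.8] M [-1.1   0.3   0.22] w 26.1
grasp xs 3.7 ys -4.6 zaxis [ 0.071 -0.039] sole z~41.2 tool yaw-off deg 0.31
t 13.73 TCP [562.   84.5 272.9] F [-0.2  2.3  5.5] M [0.38 0.24 0.01] w 25.8
grasp xs 5.1 ys -4.5 zaxis [ 0.07  -0.037] sole z~41.2 tool yaw-off deg 0.34
```

View pics/s9.png

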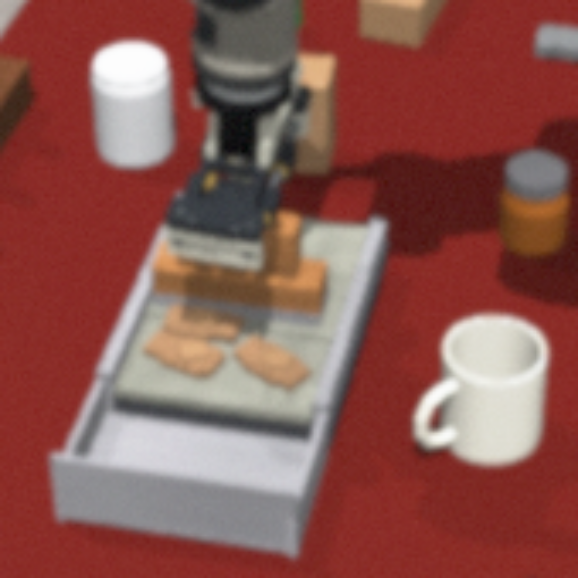

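View pics/w5.png

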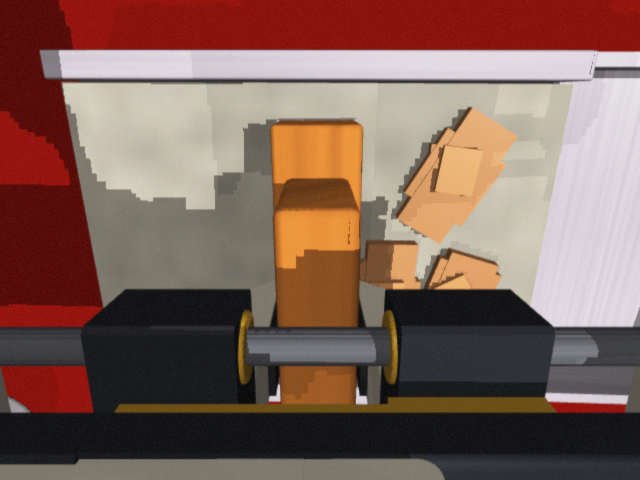

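jog_arm(
  targets=[
    [0.2,1.2,0.04,0,1],
    [0.2,1.3,0,0,1],
    [0.15,1.3,-0.02,0,1],
  ],
)

```text
time: 13.98
tool_pos: [556.0, 120.8, 272.1]
tcp_rot: [-3.096, 0.074, -3.088]
contact_force: [0.2, -0.6, -1.4]
grip_width: 26.0
```

```bash
python3 - <<'E'
from h import *
st()
E
```

```text
t 13.98 TCP [556.  120.8 272.1] F [ 0.2 -0.6 -1.4] M [-0.35  0.19  0.  ] w 26.0
grasp xs 40.9 ys -1.1 zaxis [ 0.076 -0.041] sole z~40.4 tool yaw-off deg 0.29
```

jog_arm(
  targets=[
    [0.05,1.2,-0.02,0,1],
    [0,0.4,0.0,0,1],
    [0,0,0.05,0,1],
  ],
)

```text
time: 14.23
tool_pos: [553.8, 140.2, 269.7]
tcp_rot: [-3.097, 0.073, -3.086]
contact_force: [-0.2, -2.9, 3.7]
grip_width: 26.1
```

```bash
python3 - <<'E'
from h import *
st()
E
```

```text
t 14.23 TCP [553.8 140.2 269.7] F [-0.2 -2.9  3.7] M [-0.61  0.33  0.07] w 26.1
grasp xs 60.6 ys 0.4 zaxis [ 0.075 -0.041] sole z~38.0 tool yaw-off deg 0.40
```

jog_arm(
  targets=[
    [0,0.8,0.06,0,1],
    [0,1.2,0.06,0,1],
    [0,1.2,0.06,0,1],
  ],
)

```text
time: 14.48
tool_pos: [554.1, 168.7, 269.5]
tcp_rot: [-3.088, 0.078, -3.085]
contact_force: [1.1, -6.1, 7.5]
grip_width: 26.1
```

```bash
python3 - <<'E'
from h import *
st()
s=bot.capture('side'); cv2.imwrite('pics/s10.png',cv2.resize(s[180:350,230:400],None,fx=3.4,fy=3.4))
cv2.imwrite('pics/w6.png',bot.capture('wrist'))
st()
E
```

```text
t 14.48 TCP [554.1 168.7 269.5] F [ 1.1 -6.1  7.5] M [-1.34  0.38  0.05] w 26.1
grasp xs 87.7 ys -2.2 zaxis [ 0.081 -0.049] sole z~37.8 tool yaw-off deg 0.48
t 14.58 TCP [554.  170.2 269.4] F [1.  0.1 5.8] M [0.16 0.31 0.05] w 25.5
grasp xs 89.5 ys -2.3 zaxis [ 0.081 -0.046] sole z~37.7 tool yaw-off deg 0.53
```

View pics/s10.png

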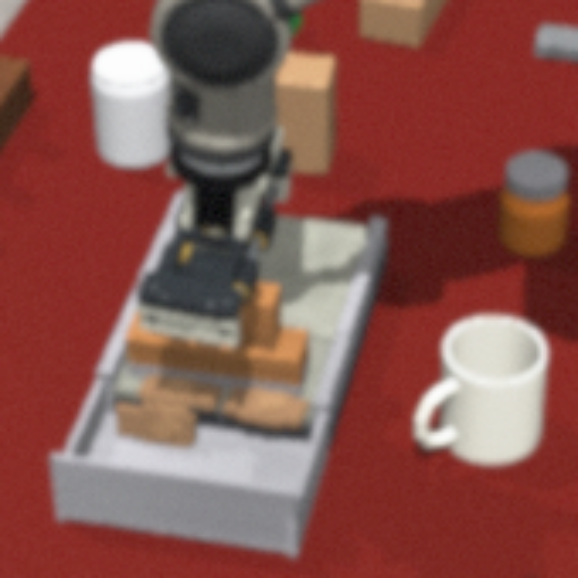

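View pics/w6.png

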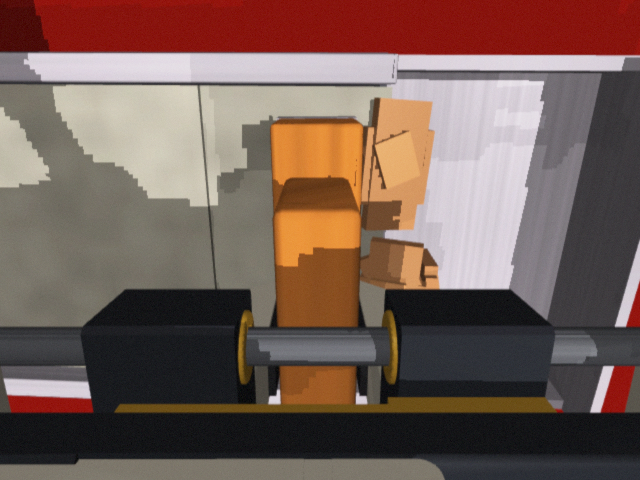

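jog_arm(
  targets=[
    [0.05,1.2,0.05,0,1],
    [0.05,1.2,0.03,0,1],
    [0,0.9,0,0,1],
  ],
)

```text
time: 14.83
tool_pos: [552.9, 200.8, 269.1]
tcp_rot: [-3.087, 0.083, -3.085]
contact_force: [-0.8, -0.6, -2.5]
grip_width: 25.6
```

```bash
python3 - <<'E'
from h import *
st()
s=bot.capture('side'); cv2.imwrite('pics/s11.png',cv2.resize(s[180:350,230:400],None,fx=3.4,fy=3.4))
cv2.imwrite('pics/w7.png',bot.capture('wrist'))
st()
E
```

```text
t 14.83 TCP [552.9 200.8 269.1] F [-0.8 -0.6 -2.5] M [-0.06  0.24  0.07] w 25.6
grasp xs 119.5 ys -3.2 zaxis [ 0.085 -0.05 ] sole z~37.4 tool yaw-off deg 0.45
t 14.93 TCP [552.8 201.8 268.9] F [0.8 2.2 0.6] M [ 0.75  0.29 -0.17] w 25.8
grasp xs 120.8 ys -3.3 zaxis [ 0.086 -0.048] sole z~37.2 tool yaw-off deg 0.50
```

View pics/s11.png

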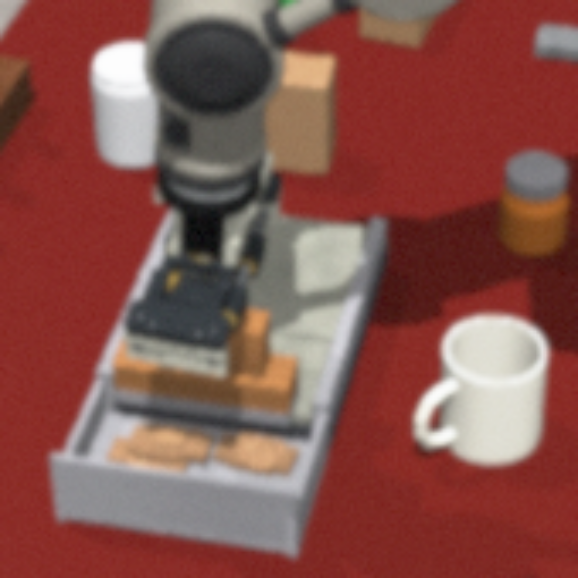

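View pics/w7.png

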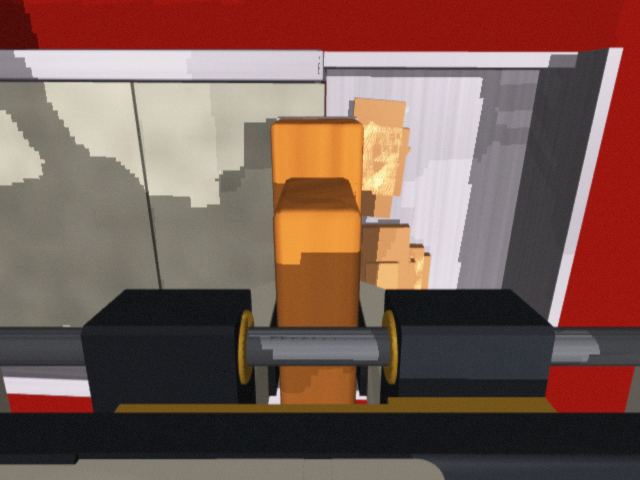

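jog_arm(
  targets=[
    [0,0,-0.6,0,1],
    [0,0,-1.2,0,1],
    [0,0,-2.0,0,1],
    [0,0,-3.0,0,1],
    [0,-1.0,-3.0,0,1],
    [0,-2.0,-3.0,0,1],
    [0,-2.0,-1.0,0,1],
  ],
)

```text
time: 15.52
tool_pos: [541.8, 159.1, 405.8]
tcp_rot: [-3.088, 0.06, -3.081]
contact_force: [1.7, -0.7, -2.5]
grip_width: 26.1
```

```bash
python3 - <<'E'
from h import *
st()
W=cal('wrist'); np.savez('w8.npz',K=W[0],R=W[1],t=W[2])
cv2.imwrite('pics/w8.png',bot.capture('wrist'))
s=bot.capture('side'); cv2.imwrite('pics/s12.png',cv2.resize(s[180:350,230:400],None,fx=3.4,fy=3.4))
st()
E
```

```text
t 15.52 TCP [541.8 159.1 405.8] F [ 1.7 -0.7 -2.5] M [ 0.17 -0.02  0.03] w 26.1
grasp xs 78.6 ys 13.4 zaxis [ 0.063 -0.05 ] sole z~174.1 tool yaw-off deg 0.71
t 15.62 TCP [542.  157.  404.5] F [ 0.2 -0.  -4.3] M [ 0.09  0.08 -0.02] w 25.9
grasp xs 76.3 ys 13.4 zaxis [ 0.062 -0.051] sole z~172.8 tool yaw-off deg 0.51
```

View pics/w8.png

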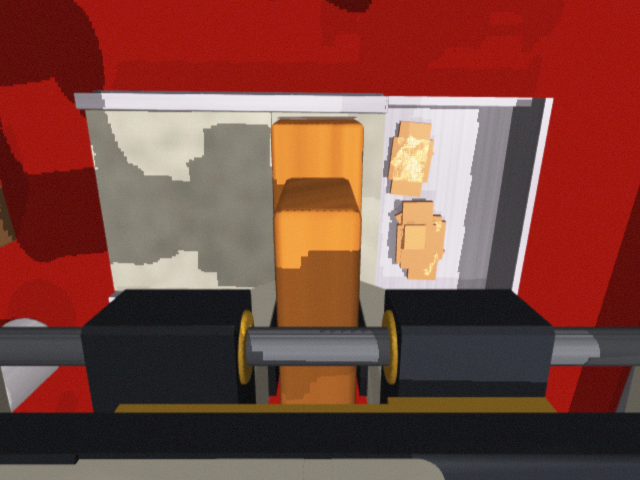

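View pics/s12.png

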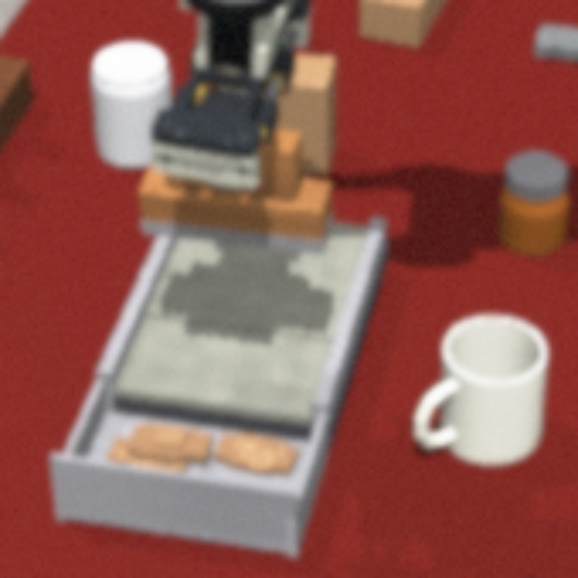

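jog_arm(
  targets=[
    [0.4,-2.0,0,0,1],
    [0.9,-3.6,0,0,1],
    [0.9,-3.6,0,0,1],
    [0.9,-3.6,0,0,1],
    [0.9,-3.6,0,0,1],
    [0.9,-3.6,0,0,1],
    [0.9,-3.6,0,0,1],
    [0.9,-3.6,0,0,1],
    [0.9,-3.6,0,0,1],
    [0.9,-3.6,0,0,1],
  ],
)

```text
time: 16.45
tool_pos: [470.8, -197.4, 406.0]
tcp_rot: [-3.102, 0.04, -3.077]
contact_force: [0.6, 0.5, -4.4]
grip_width: 25.6
```

```bash
python3 - <<'E'
from h import *
g,R=grasp(); off=159*R[:2,2]; print(g.round(1),R[:2,2].round(3))
togo(469-off[0],-315-off[1],260)
E
```

```text
[ 477.6 -203.2  247.2] [ 0.043 -0.037]
t 16.45 pos [ 470.8 -197.4  406. ] rpy [-3.102  0.04  -3.077] F [ 0.6  0.5 -4.4] w 25.6
togo cm: x 1.58 y -11.10 z 14.60 twist 0.0
```

jog_arm(
  targets=[
    [0.5,-3.5,0,0,1],
    [0.5,-3.5,0,0,1],
    [0.5,-2.5,1.0,0,1],
    [0,0,3.0,0,1],
    [0,0,3.0,0,1],
    [0,0,3.0,0,1],
    [0,0,2.5,0,1],
    [0,0,1.0,0,1],
    [0,0,0,0,1],
  ],
)

```text
time: 17.2
tool_pos: [460.6, -309.9, 259.3]
tcp_rot: [-3.113, 0.03, -3.093]
contact_force: [0.3, 0.1, -4.0]
grip_width: 26.2
```

```bash
python3 - <<'E'
from h import *
g,R=grasp(); off=159*R[:2,2]; print(g.round(1),R[:2,2].round(3))
togo(469-off[0],-315-off[1],232)
s=bot.capture('side'); cv2.imwrite('pics/s13.png',cv2.resize(s[120:260,300:460],None,fx=4,fy=4))
togo(469-off[0],-315-off[1],232)
E
```

```text
[ 465.6 -314.1  100.4] [ 0.032 -0.027]
t 17.2 pos [ 460.6 -309.9  259.3] rpy [-3.113  0.03  -3.093] F [ 0.3  0.1 -4. ] w 26.2
togo cm: x -0.34 y -0.10 z 2.73 twist 0.0
t 17.25 pos [ 460.6 -309.8  260. ] rpy [-3.113  0.03  -3.092] F [-0.5  0.6 -4.7] w 25.4
togo cm: x -0.33 y -0.11 z 2.80 twist 0.0
```

View pics/s13.png

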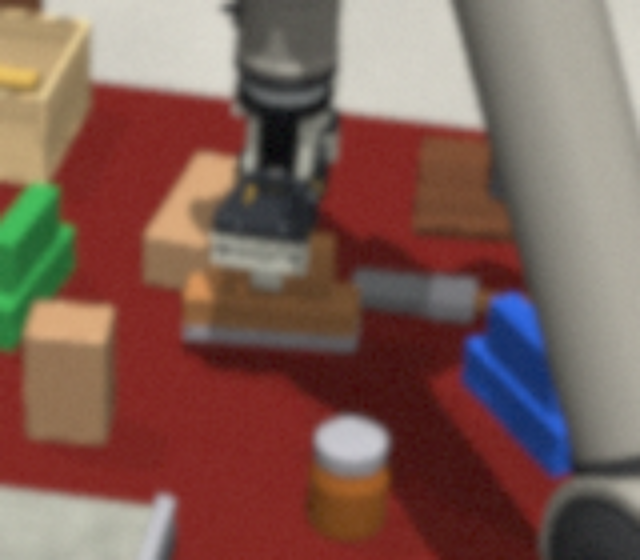

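jog_arm(
  targets=[
    [0,0,0.9,0,1],
    [0,0,0.8,0,1],
    [0,0,0.4,0,1],
    [0,0,0.2,0,1],
  ],
)

```text
time: 17.58
tool_pos: [462.2, -310.5, 237.2]
tcp_rot: [-3.111, 0.033, -3.092]
contact_force: [0.2, 0.2, -4.3]
grip_width: 26.1
```

jog_arm(
  targets=[
    [0,0,0.3,0,1],
    [0,0,0.2,0,1],
    [0,0,0.1,0,1],
  ],
)

```text
time: 17.83
tool_pos: [462.1, -310.9, 233.8]
tcp_rot: [-3.109, 0.034, -3.091]
contact_force: [-1.6, 2.8, 2.2]
grip_width: 25.8
```

jog_arm(
  targets=[
    [0,0,0.1,0,1],
    [0,0,0.1,0,1],
    [0,0,0,0,-1],
    [0,0,0,0,-1],
    [0,0,0,0,-1],
    [0,0,0,0,-1],
    [0,0,0,0,-1],
    [0,0,0,0,-1],
  ],
)

```text
time: 18.5
tool_pos: [463.5, -312.0, 235.4]
tcp_rot: [-3.102, 0.04, -3.091]
contact_force: [-0.9, -0.4, 0.5]
grip_width: 61.3
```

jog_arm(
  targets=[
    [0,0,0,0,-1],
    [0,0,0,0,-1],
    [0,0,0,0,-1],
    [0,0,-1.5,0,-1],
    [0,0,-3.0,0,-1],
    [0,0,-3.0,0,-1],
    [0,0,-3.0,0,-1],
    [0,0,-3.0,0,-1],
    [3.0,0,0,0,-1],
    [0,0,0,0,-1],
  ],
)

```text
time: 19.33
tool_pos: [427.1, -307.9, 372.6]
tcp_rot: [-3.106, 0.036, -3.089]
contact_force: [0.1, -0.5, -1.4]
grip_width: 91.8
```

```bash
python3 - <<'E'
from h import *
st()
cv2.imwrite('pics/w9.png',bot.capture('wrist'))
s=bot.capture('side'); cv2.imwrite('pics/side9.png',s);cv2.imwrite('pics/s14.png',cv2.resize(s[120:370,220:460],None,fx=2.4,fy=2.4,interpolation=cv2.INTER_CUBIC))
t=bot.capture('top'); cv2.imwrite('pics/t9.png',t); cv2.imwrite('pics/t9a.png',cv2.resize(t[160:270,165:335],None,fx=4.6,fy=4.6,interpolation=cv2.INTER_CUBIC))
E
```

```text
t 19.33 TCP [ 427.1 -307.9  372.6] F [ 0.1 -0.5 -1.4] M [ 0.04  0.01 -0.03] w 91.8
grasp xs -379.5 ys 154.5 zaxis [ 0.037 -0.034] sole z~140.9 tool yaw-off deg 0.22
```

View pics/s14.png

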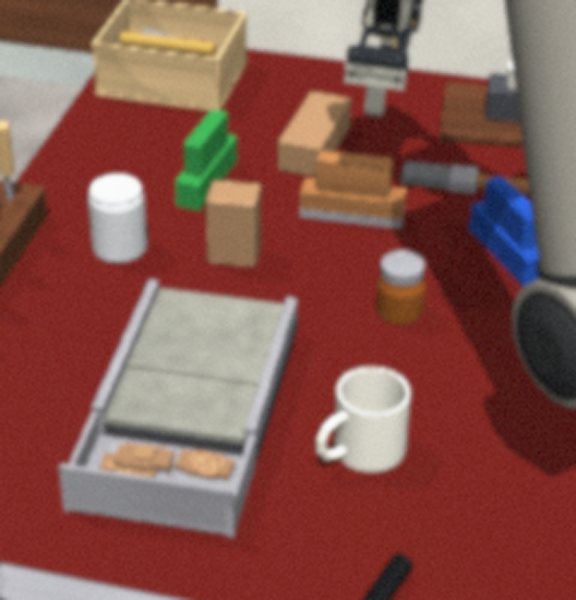

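View pics/t9a.png

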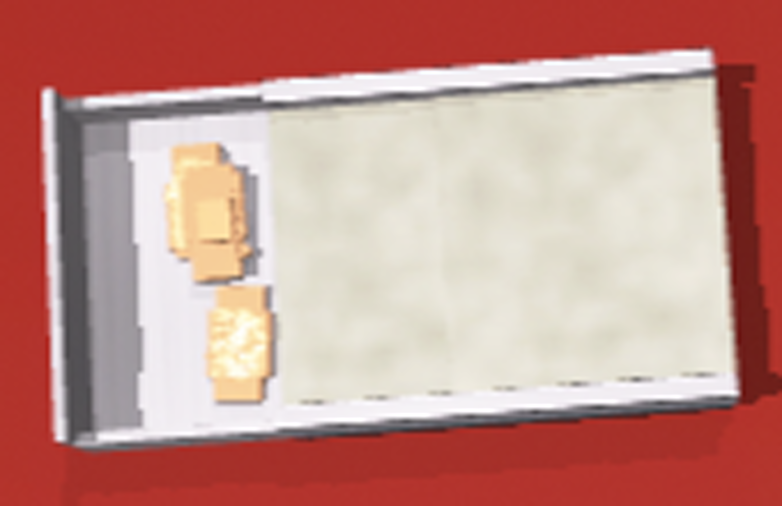

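View pics/w9.png

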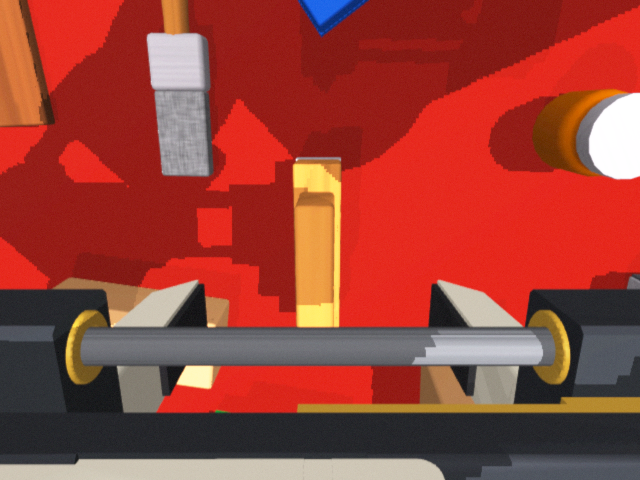

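```bash
python3 - <<'E'
from h import *
T=cal('top');S=cal('side')
def t1(p): return ((p[0]+.5)/4.6-.5+165,(p[1]+.5)/4.6-.5+160)
def ss(p): return ((p[0]+.5)/2.4-.5+220,(p[1]+.5)/2.4-.5+120)
for n,p,z in (('flake near rail',(240,345),20),('upper',(213,218),30),('lower',(200,205),22)):
    X=plane(T,t1(p),z); d=X[:2]-O; print(n,X.round(1),'xs %.1f ys %.1f'%(d@SX,d@SY))
for n,a,b in (('flake r',(240,345),(206,464)),('upper',(213,218),(140,458))):
    X,e=tri(T,t1(a),S,ss(b)); d=X[:2]-O; print(n,X.round(1),round(e,1),'xs %.1f ys %.1f'%(d@SX,d@SY))
# bystanders: compare the overhead pictures
a=cv2.imread('pics/side0.png').astype(int); b=cv2.imread('pics/side9.png').astype(int)
a0=cv2.imread('pics/top0.png'); b0=cv2.imread('pics/t9.png')
for n,(x0,y0,x1,y1) in dict(jar=(340,275,380,312),tin=(350,110,390,160),mug=(220,275,275,325),torch=(65,290,190,340),spare=(455,190,540,235),brush=(465,262,500,360)).items():
    g0=cv2.cvtColor(a0,cv2.COLOR_BGR2GRAY)[y0:y1,x0:x1].astype(np.float32);g1=cv2.cvtColor(b0,cv2.COLOR_BGR2GRAY)[y0:y1,x0:x1].astype(np.float32)
    print(n,'shift px',np.round(cv2.phaseCorrelate(g0,g1)[0],2))
print(bot.get_obs()['time'])
cv2.imwrite('pics/t9b.png',cv2.resize(b0[100:380,200:560],None,fx=2.1,fy=2.1))
E
```

```text
flake near rail [518.  215.2  20. ] xs 144.2 ys 44.1
upper [585.8 227.6  30. ] xs 153.3 ys -24.2
lower [594.6 236.5  22. ] xs 161.8 ys -33.5
flake r [517.4 215.7  16.6] 2.1 xs 144.8 ys 44.6
upper [587.6 229.6  21.2] 0.2 xs 155.3 ys -26.1
jar shift px [ 0.01 -0.02]
tin shift px [ 0.01 -0.  ]
mug shift px [ 0.   -0.01]
torch shift px [0.51 0.01]
spare shift px [-0.01 -0.12]
brush shift px [0.59 1.12]
19.4833
```

View pics/t9b.png

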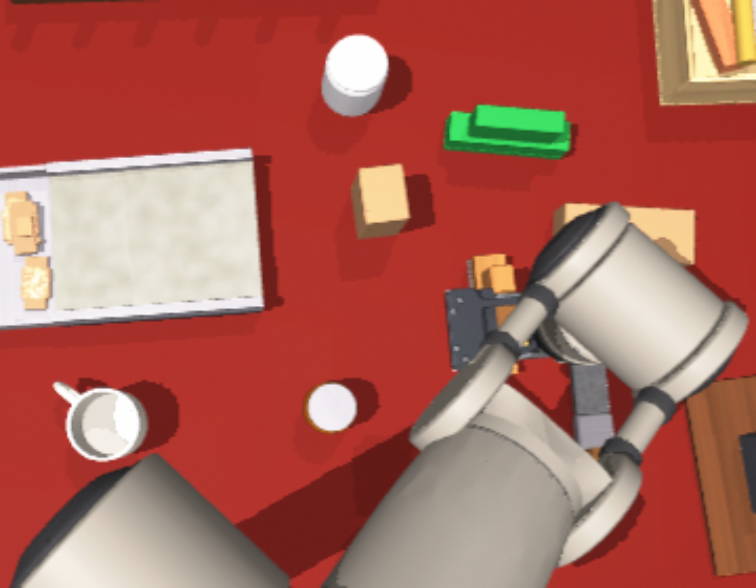

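```bash
python3 - <<'E'
from plant import bot
o=bot.get_obs(); print(o['time'],o['contact_force'].round(1),abs(o['dq']).max().round(3))
bot.close_job(); print('closed')
E
```

```text
19.4833 [-0.2 -1.5 -0.6] 0.025
the job is handed in; nothing more can be done
closed
```

The job is done and handed in at 19.5 s of the 72 s allowed. No verdict is reported, so the checks below are my own.

**What I did:**
- I lifted the brick off the tiles and stood it on the bare bench at about (600, -185) mm.
- I set the scraper on the rear tile at about x = -95 mm in the stand's frame.
- I wiped to the lip with about 7 to 12 N on the stand, easing off to about 3 N over the joint between the tiles. The readings I took peaked at about 22 N, at touchdown. The front tile felt about 3 mm lower than the rear one.
- I stood the scraper back on the bench, close to where it started.

**Last checks:**
- **Flakes:** all three lie in the trough at about x = 144, 155 and 162 mm in the stand's frame. One rests partly on another, and they measure about 17 to 21 mm above the bench, well below the tile tops.
- **Brick and scraper:** both look upright on the bench in the pictures.
- **Gripper:** it is open, clear of everything, with about zero force.
- **Bystanders:** jar, tin and mug showed no shift in the overhead picture, and the spare brick 0.1 pixel. The torch read 0.5 pixel and the wire brush about 1.3 pixels (roughly 3 mm). The arm and its shadow covered part of the brush, so I do not think it really moved.

**What disagreed:**
- **Stand height:** the rear tile top measured about 41 mm above the bench by touch and by camera, so the stand sits about 5 mm below the nominal 46 mm.
- **Tool tilt:** the tool's tilt crept up to about 0.1 rad by the end of the stroke. The scraper looked flat on the tiles in the pictures, and relative to its grasp the tilt stayed near 0.06 rad.
- **Brick placing:** the first touch on the bench gave about 41 N between brick and bench, before I eased off and set it down again.

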